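Reset the kitting tote's dividers and load the long rail and the short bracket

TASK

Set the sloping blue tote's dividers while it is unloaded: slide the white one by its yellow tab and move the orange one only by pushing the star wheel's spokes, so that the left compartment (seen from the robot) is 1 to 3 cm longer than the brass bracket and the middle one 1 to 3 cm longer than the aluminium rail. Then gently lay the bracket, base down, in the left and the rail in the middle compartment, both lengthwise and flat on the floor. Leave everything else where it is.

Things in the scene. Friction and masses are not known exactly. Their poses are not given: they have to be found in the camera images.
- tote: blue open tote on a stand, tilted 28 deg, its open face leaning towards the robot. Inside 120 (x) x 380 (y) x 55 mm deep, walls and floor 5 mm. Origin: centre of its underside; z square to its floor, up and towards the robot; x up the slope, away from the robot; y level, along it to the left. Two dividers make three compartments: left (+y), middle, right (-y).
- lamp (a point): middle of the white lamp bar above the upper half of the tote: 22 mm deep, 20 mm high, 456 mm along the tote. A vertical gripper over the tote meets it; a tool square to the tote's floor passes it. Its two posts (12 x 14 mm, 302 mm tall) stand 61 mm farther from the robot and 222 mm to either side.
- white_divider: white divider plate, 116 x 6 x 52 mm, with a yellow tab on top; slides along the tote's y (0 to +140 mm in the tote's frame) with 2.5 N friction and stays where left. Origin: centre of its lower edge, 6 mm along z from the tote's origin plane; axes as the tote's. Left compartment length = 187 mm minus its y in the tote's frame.
- tab (a point): point to grasp on the yellow tab of the white divider (74 mm along z from the divider's origin; axes as the tote's). The tab is 10 mm thick (y), 30 mm wide (x) and stands 40 mm above the plate's top; it ends 18 mm above this point.
- orange_divider: orange divider plate, no tab, 116 x 6 x 52 mm, driven by the star wheel. Origin: centre of its lower edge, axes as the tote's. Middle compartment length = white divider's y minus orange divider's y (tote's frame) minus 6 mm. The fingers must not shove it directly (7 N or more).
- star_wheel (a joint): turn of the star wheel, 0 to 3.2 rad, growing counter-clockwise from above (spokes on the robot's side move right). At value v the orange divider is at y = -0.030 - 0.030 v in the tote's frame, and one spoke points along wheel_hub's x turned by v; the others follow at 72 deg steps. Friction 0.22 N m (about 4 N on a spoke); turns both ways, stays where left.
- wheel_hub (a point): centre of the star wheel, in the plane of its spokes, 56 mm above the table. x level, away from the robot; y level, along the tote to the left; z up. Hub 36 mm across; five steel spokes 9 mm thick reach 67 mm out, red balls at the ends. A grey housing (top 82 mm above the table, 170 mm wide) covers the half away from the robot, from 3 mm beyond the axis; the near half is open.
- rail: long part: grey aluminium slotted rail, 170 (x) x 24 (y) x 24 (z) mm, 0.2 kg, loose on the table on the robot's left or right. Origin: centre of its underside.
- rail_mid (a point): centre of the rail, 12 mm above its underside.
- bracket: short part: brass bracket, base 75 (x) x 34 (y) x 6 (z) mm with a web 44 x 14 mm rising from the base's middle to 32 mm above the underside, 0.15 kg, loose on the table on the side where the rail is not. Origin: centre of its underside.
- bearing: bystander: dark steel bearing block 44 x 36 x 30 mm, in the right compartment; stays there.
- screwdriver: bystander: screwdriver lying between the robot and the stand, up to 35 mm high.
- cup: bystander: steel cup 72 mm across, 60 mm high, on the left.
- tape: bystander: green ring of tape, 90 mm across, 25 mm high, on the right.
- wrench: bystander: wrench lying on the right.
- purple_bin: bystander: purple bin 130 x 100 x 60 mm, on the left.
- oil: bystander: small bottle, 44 mm across, 110 mm high, on the right.
There are look-alikes about, which are no part of the job. What is meant by the rail is not turquoise, and is the smaller of those in its own colour. What is meant by the bracket is not purple, and is the smaller of those in its own colour.

How it is judged (in metres and radians):
On the way, in this order (a step that is already met when the one before it is completed fails the run):
1. both dividers are set (left compartment 85 to 105 mm, middle 180 to 200 mm) while rail and bracket still lie on the table (y of white_divider in the frame of tote between 0.082 and 0.102 m and y of white_divider in the frame of orange_divider between 0.186 and 0.206 m and height (world z) of each of rail, bracket below 0.02 m), for 0.2 s.
2. rail and bracket lie in their compartments (z of rail_mid in the frame of tote between 0.008 and 0.024 m and y of rail_mid in the frame of white_divider below -0.08 m and y of rail_mid in the frame of orange_divider above 0.08 m and x of rail_mid in the frame of tote between -0.06 and 0.06 m and angle between the x axis of rail and the y axis of tote, either way round below 0.2 rad and z of bracket in the frame of tote between -0.002 and 0.012 m and y of bracket in the frame of white_divider above 0.03 m and y of bracket in the frame of tote below 0.16 m and x of bracket in the frame of tote between -0.06 and 0.06 m and angle between the x axis of bracket and the y axis of tote, either way round below 0.35 rad and angle between the z axis of bracket and the z axis of tote, either way round below 0.15 rad), for 0.2 s.
At the end, for the whole second after the job is handed in: The left compartment is 85 to 105 mm long and the middle one 180 to 200 mm; the bracket rests base down on the tote's floor in the left compartment (lengthwise within 20 degrees), the rail rests flat on the floor in the middle one (lengthwise within 11 degrees); both are at rest and released (all of step 2 and y of white_divider in the frame of tote between 0.082 and 0.102 m and y of white_divider in the frame of orange_divider between 0.186 and 0.206 m and linear speed of each of rail, bracket below 0.02 m/s); the robot touches nothing.
It fails at once if a bystander was shifted by more than 30 mm (distance of any of bearing, screwdriver, cup, tape, wrench, purple_bin, oil from where it was at the start of the episode above 0.03 m).
It fails at once if the fingers shoved the wheel-driven divider directly (over 7 N) (contact force between the fingers and orange_divider above 7 N).
It fails at once if a part was dropped: falling free of the fingers at over 0.7 m/s (a fall of about 25 mm) ((linear speed of rail above 0.7 m/s and contact force between the fingers and rail below 0.1 N) or (linear speed of bracket above 0.7 m/s and contact force between the fingers and bracket below 0.1 N)).
It also fails if it takes over 72 s, if anything falls off the work surface, if the arm or the gripper's body presses on something with over 40 N, if the wrist force passes 120 N, or if a joint passes its speed limit or range.

ROBOT

A 6-joint arm with a two-finger parallel gripper is mounted at the origin on the work surface. World frame = base frame: x ahead of the robot, y to its left, z up, the work surface at z = 0. Lengths are in mm, angles in rad, forces in N, time in s.
With the tool pointing down it reaches from about 275 to 850 mm from the base axis. Payload 5.2 kg.
Tool frame: the origin (TCP) lies midway between the tips of the shut fingers; the grasp point (between the pads) lies 19 mm behind it; z points along the fingers, y is the direction in which the jaws open and shut (so a half turn about z gives the same grasp; the last joint's range is limited). The gripper opens to 85 mm and grips with 20 to 120 N. Pads are 22 mm wide; open, the fingers measure 114 mm over their backs; the gripper's body (76 mm by 85 mm) begins 54 mm behind the grasp point. The pads swing forward as they close: fully open they stand 13 mm farther back than shut.
Start: joints at [1.086, 0.259, 1.535, -0, 1.348, -0.203], TCP at [152.924, 528.317, 192.31] pointing down, gripper open.
Joint ranges: [-3.14, 3.14], [-0.91, 2.08], [0.19, 2.58], [-1.22, 4.36], [0.22, 2.71], [-3.12, 3.12]. Speed limits (rad/s): [2.57, 2.57, 3.14, 3.14, 3.14, 3.14].

INTERFACE

Orientations are given as a unit quaternion [x, y, z, w].
In Python, from plant import * gives the robot as it stands.
- The arm moves only by the tool send_rows, never from a script. Its argument "targets" is a list of rows, each an object of numbers: "tx", "ty", "tz": the shift along the tool's x, y, z in units of 2 cm (1.0 is 2 cm); "ax", "ay", "az": the turn, a rotation vector about the tool's x, y, z in units of 6 degrees (1.0 is 6 degrees); "claw": the opening, from -1 (shut) to 1 (fully open). A call has 1 to 8 rows; each row shifts and turns the commanded pose from where the row before left it, along the tool's axes as they then stand; what a row does not reach is not made up. A row lasts 1/10 s, in which the tool goes at most 50 mm and 8.59 degrees, less where a joint would pass 70% of its speed; a pose out of reach is approached as far as the arm can. A call with a number of a shift or a turn outside -1 to 1 is refused whole. A call with a gripper value outside its range is refused whole. The fingers move at their own pace and stop on an object; "grip_force" is the grip in N (left out, the last holds). Time passes only in rows, so rows that do not move let the fingers close. It gives the time, the measured TCP pose, the force and the opening at its end, in the units of the state.
- observe(): the state, without advancing time (a new reading comes with each control period).
- camera(name): name is "scene" or "top"; returns (picture, depth): 384x512x3 uint8, red, green, blue; 384x512 float32, mm along the optical axis (not along the pixel's ray), 0 where there is no reading.
- camera_info(name): a dict with "K" (3x3 intrinsics, pixels), "extrinsics" (4x4, takes a point from world to camera coordinates). Camera axes: x right, y down, z forward; pixel columns grow to the right and rows downward; lengths in mm; the calibration is good to about 2 mm. A picture is of the moment at which its call begins. camera_info takes no time and is no camera call.
- finish_job(): hands the job in, once; it reports no verdict.
The state is a dict: "time": time; "joint_positions": joint angles; "dq": joint speeds; "joint_torque": joint torques, N m; "ee_pos": TCP position; "orientation": TCP orientation; "contact_force": force on the tool from outside, world axes, zero at the start; "torque": the same for the moment, N m; "opening": finger opening in mm.
Only numpy, scipy, OpenCV 4.12 (cv2) and the standard library are available. Lean on these libraries where they do the work, as an engineer would, in place of code of your own. Each camera call takes 0.05 s, during which the arm holds its last target.

## Working session

There is one attempt and no reset: what is moved stays moved. The work goes in short steps, Python scripts to look and compute and a tool call to move; the robot and the scene stay as the last step left them, time stands still between calls to the robot, and variables do not carry over. Pictures are saved under pics/ and viewed, and the job is handed in when it is done.

Besides the shell and the picture viewer there is one more tool, called after "Emit:" by a JSON object that holds its "op" and its "data", one argument or row to a line. send_rows: Moves the arm, as the interface text tells. Shifts and turns lie within -1 to 1; 1 stands for 2 cm of shift or 6 degrees of turn. Its arguments: {"type":"object","properties":{"targets":{"type":"array"},"grip_force":{"type":"number"}},"required":["targets"]}

```bash
ls -la; mkdir -p pics
python3 - <<'E'
from plant import *
import cv2,numpy as np
print(observe())
for n in("scene","top"):
    p,d=camera(n)
    cv2.imwrite(f"pics/{n}0.png",cv2.resize(p[:,:,::-1],(800,600),interpolation=cv2.INTER_CUBIC))
    np.savez(f"{n}0.npz",p=p,d=d)
    print(n,camera_info(n))
E
```

```text
total 12
drwxr-xr-x  3 agent agent 4096 Dec  6 16:55 .
drwxr-xr-x 23 root  root  4096 Dec  6 16:55 ..
drwxr-xr-x  2 agent agent 4096 Dec  6 16:55 pics
{'time': 0.0, 'joint_positions': array([ 1.08621725e+00,  2.59344530e-01,  1.53608017e+00, -1.62085301e-05,
        1.34797765e+00, -2.02781529e-01]), 'dq': array([ 5.14408963e-04, -1.42845302e-03,  3.20499310e-04,  9.73168177e-04,
        7.89396133e-06,  4.81441231e-04]), 'joint_torque': array([ 6.82600080e-05, -4.46031010e+01, -2.90566599e+01, -2.30775240e-04,
        1.17449934e-02, -2.30469050e-05]), 'ee_pos': array([152.63957409, 527.78266794, 191.47508881]), 'orientation': array([ 1.40431200e-01,  9.90090026e-01, -8.54597163e-04, -2.97452779e-04]), 'contact_force': array([-0.36615054,  0.80277491, -0.52646743]), 'torque': array([-0.05053353, -0.05032748,  0.01415391]), 'opening': 85.45279431485476}
scene {'K': array([[401.57622665,   0.        , 250.16141182],
       [  0.        , 401.57622665, 196.42629851],
       [  0.        ,   0.        ,   1.        ]]), 'extrinsics': array([[ 8.88599656e-01,  4.58469530e-01, -1.40122027e-02,
        -4.40520028e+02],
       [ 2.53928744e-01, -5.17142469e-01, -8.17363970e-01,
         2.35167093e+01],
       [-3.81982780e-01,  7.22751242e-01, -5.75951212e-01,
         1.70905146e+03],
       [ 0.00000000e+00,  0.00000000e+00,  0.00000000e+00,
         1.00000000e+00]])}
top {'K': array([[391.71819774,   0.        , 254.42231404],
       [  0.        , 391.71819774, 192.47484098],
       [  0.        ,   0.        ,   1.        ]]), 'extrinsics': array([[ 2.31316824e-02, -9.99511508e-01, -2.10159586e-02,
         2.05721953e+01],
       [-9.88183779e-01, -1.96734152e-02, -1.52005841e-01,
         5.13324390e+02],
       [ 1.51518131e-01,  2.42837802e-02, -9.88156138e-01,
         1.47570585e+03],
       [ 0.00000000e+00,  0.00000000e+00,  0.00000000e+00,
         1.00000000e+00]])}
```

View pics/top0.png

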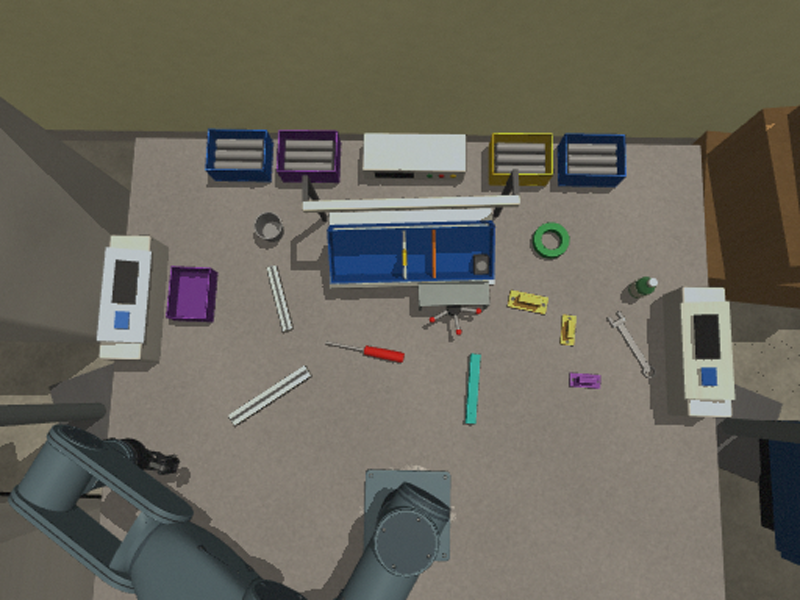

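View pics/scene0.png

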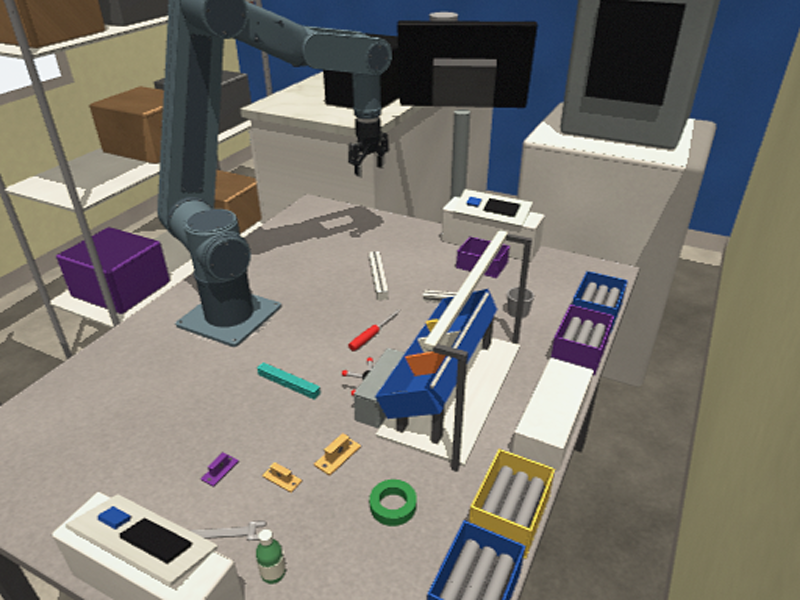

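Candidates (pixels in the top picture, 800x600):
- Grey rails: (280,298), the shorter, and (270,395), the longer. The turquoise one at (473,389) is excluded.
- Brass brackets: (528,301), the larger, and (569,330), the smaller. The purple one at (585,380) is excluded.

I'll confirm these in enlarged crops with measured lengths.

```bash
cat > h.py <<'E'
import numpy as np,cv2
from scipy.spatial.transform import Rotation as R
from plant import *
def unproj(name,u,v,d):  # u,v native pixels
    ci=camera_info(name);K=ci["K"];E=ci["extrinsics"]
    u=np.asarray(u,float);v=np.asarray(v,float);d=np.asarray(d,float)
    c=np.stack([(u-K[0,2])/K[0,0]*d,(v-K[1,2])/K[1,1]*d,d],-1)
    return (c-E[:3,3])@E[:3,:3]
def onplane(name,u,v,z):
    ci=camera_info(name);K=ci["K"];E=ci["extrinsics"]
    r=E[:3,:3].T@np.array([(u-K[0,2])/K[0,0],(v-K[1,2])/K[1,1],1.])
    o=-E[:3,:3].T@E[:3,3]
    return o+r*(z-o[2])/r[2]
def proj(name,p):
    ci=camera_info(name);K=ci["K"];E=ci["extrinsics"]
    c=np.atleast_2d(p)@E[:3,:3].T+E[:3,3]
    return (c@K.T)[:,:2]/c[:,2:3]
def cloud(name,d):
    v,u=np.mgrid[:d.shape[0],:d.shape[1]]
    return unproj(name,u,v,d)
def crop(p,x0,y0,x1,y1,s,f):
    c=cv2.resize(np.ascontiguousarray(p[y0:y1,x0:x1,::-1]),None,fx=s,fy=s,interpolation=cv2.INTER_CUBIC)
    for x in range(x0,x1,10):
        cv2.putText(c,str(x),(int((x+.5-x0)*s),9),0,.33,(255,255,255),1); cv2.line(c,(int((x+.5-x0)*s),10),(int((x+.5-x0)*s),14),(255,255,255),1)
    for y in range(y0,y1,10):
        cv2.putText(c,str(y),(0,int((y+.5-y0)*s)+3),0,.33,(255,255,255),1)
    cv2.imwrite(f,c)
E
python3 - <<'E'
from h import *
t=np.load('top0.npz');p,d=t['p'],t['d']
crop(p,205,120,325,220,6.5,'pics/tote.png')
crop(p,140,160,205,275,5,'pics/rails.png')
crop(p,320,180,390,255,7.5,'pics/brk.png')
s=np.load('scene0.npz');
crop(s['p'],215,140,345,305,3.6,'pics/stote.png')
P=cloud('top',d)
# blobs above the table
z=P[...,2]
print('table z',np.median(z[200:260,210:280]))
hsv=cv2.cvtColor(p,cv2.COLOR_RGB2HSV)
def blob(x0,y0,x1,y1,zmin=8,zmax=60,cond=None):
    m=np.zeros(z.shape,bool);m[y0:y1,x0:x1]=True
    m&=(z>zmin)&(z<zmax)
    if cond is not None:m&=cond
    q=P[m];r=cv2.minAreaRect(q[:,:2].astype(np.float32))
    print(np.round(r[0],1),np.round(r[1],1),round(r[2],1),'zmed',np.median(q[:,2]).round(1),'max',q[:,2].max().round(1),'mean',q.mean(0).round(1),len(q))
blob(165,165,192,216)
blob(140,230,205,275)
blob(322,183,355,204,3);blob(356,198,371,224,3);blob(362,236,386,250,3)
E
```

```text
table z -0.49216672223067626
[517.  354.1] [174.5  85.6] 10.8 zmed 22.6 max 34.2 mean [518.1 330.1  22.1] 288
[271.7 350.4] [145.9 240.2] 3.3 zmed 30.0 max 39.4 mean [275.2 339.2  28.8] 531
[ 522.7 -296.6] [ 79.9 126.9] 1.5 zmed 8.5 max 52.1 mean [ 521.6 -294.9   15.4] 324
[ 456.  -395.5] [50.5 99.1] 89.1 zmed 7.8 max 37.0 mean [ 454.4 -392.9   13.3] 170
[ 330. -432.] [87.  48.1] 86.0 zmed 7.6 max 38.4 mean [ 329.8 -431.3   13.6] 162
```

View pics/tote.png

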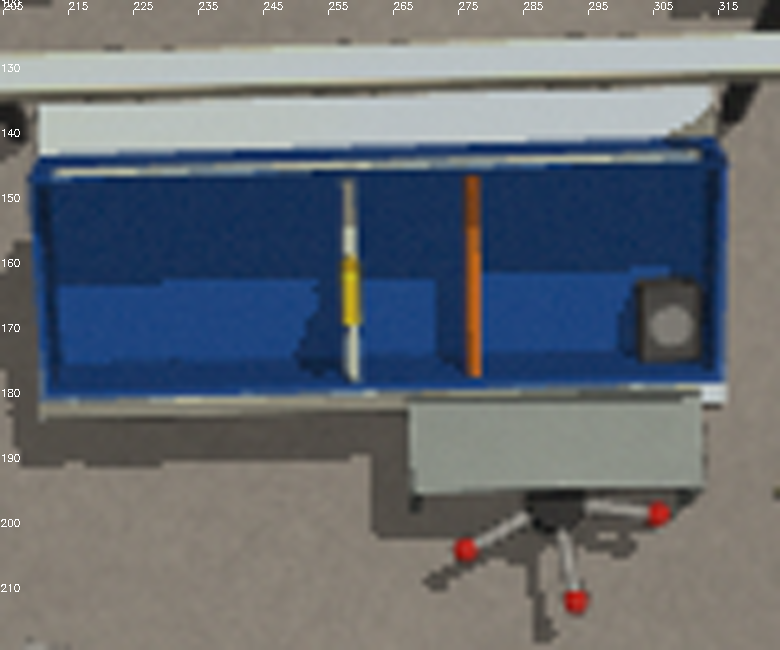

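View pics/rails.png

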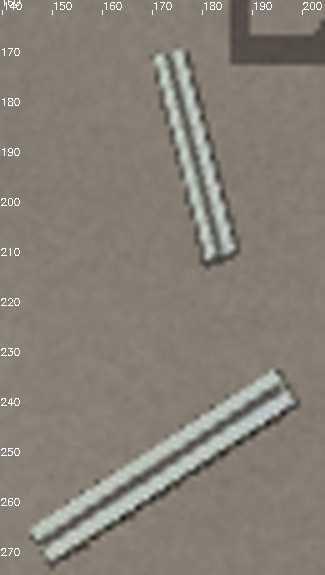

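View pics/brk.png

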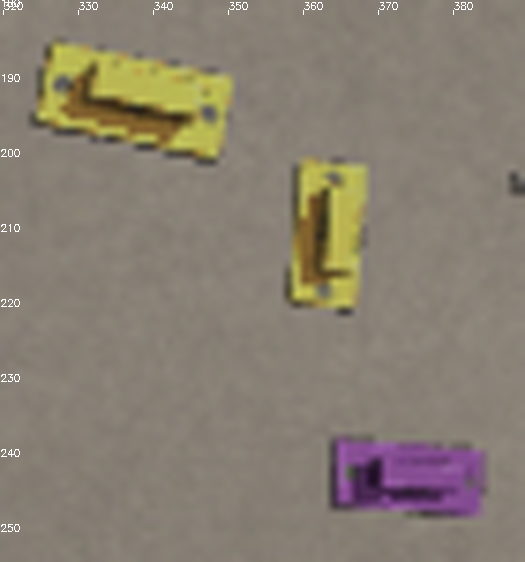

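View pics/stote.png

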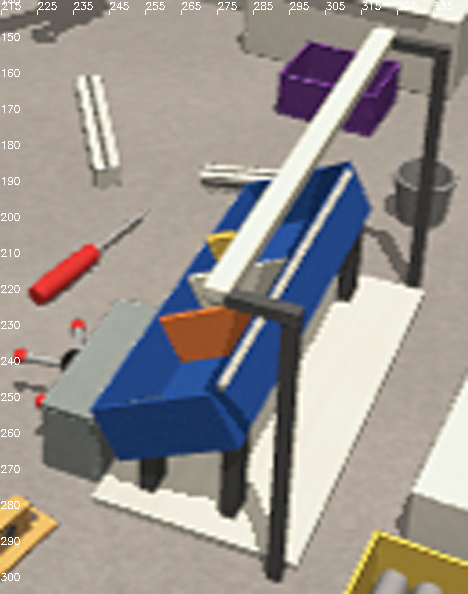

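Run:
```python
from h import *
t=np.load('top0.npz');p,d=t['p'],t['d'];P=cloud('top',d)
s=np.load('scene0.npz');S=cloud('scene',s['d'])
def plane(Q,name):
    c=Q.mean(0);U,sv,V=np.linalg.svd(Q-c);n=V[2]*np.sign(V[2,2]);r=(Q-c)@n
    print(name,'c',c.round(1),'n',n.round(3),'tilt',np.degrees(np.arccos(n[2])).round(1),'yaw',np.degrees(np.arctan2(n[1],n[0])).round(1),'rms',r.std().round(2),len(Q))
fl=np.concatenate([P[164:173,216:248].reshape(-1,3),P[164:172,260:270].reshape(-1,3),P[163:171,280:296].reshape(-1,3)])
plane(fl,'floor')
plane(P[150:160,216:252].reshape(-1,3),'upper-ish')
plane(P[150:160,280:305].reshape(-1,3),'upper-ish2')
plane(P[182:193,272:308].reshape(-1,3),'housing top')
plane(P[126:131,230:290].reshape(-1,3),'lamp')
plane(P[200:260,210:260].reshape(-1,3),'table')
for v in range(136,184,2): print(v,P[v,232].round(1),P[v,300].round(1))
```

```text
floor c [601.9  45.   81.1] n [0.976 0.041 0.214] tilt 77.7 yaw 2.4 rms 9.42 496
upper-ish c [647.5 112.5  97.2] n [0.97  0.017 0.242] tilt 76.0 yaw 1.0 rms 10.83 360
upper-ish2 c [ 651.7 -108.1   96.1] n [0.97  0.016 0.244] tilt 75.9 yaw 0.9 rms 10.82 250
housing top c [ 529.8 -100.8   81.4] n [0.025 0.003 1.   ] tilt 1.4 yaw 8.0 rms 3.16 396
lamp c [698.2  15.8 266. ] n [0.944 0.023 0.329] tilt 70.8 yaw 1.4 rms 4.09 300
table c [370.5 106.9   7.4] n [-0.039  0.993  0.11 ] tilt 83.7 yaw 92.3 rms 56.22 3000
136 [748.  128.8   4.1] [ 750.9 -145.8    9.4]
138 [739.2 128.4   5.4] [ 741.9 -145.6   11.7]
140 [729.7 127.8   9.4] [ 733.2 -145.5   13.2]
142 [720.8 127.3  11.2] [ 694.7 -136.   117.5]
144 [678.5 116.6 132.1] [ 674.6 -132.   161.1]
146 [662.3 113.7 163. ] [ 682.5 -137.1  106.1]
148 [671.  118.6 103.5] [ 676.6 -137.8   99.4]
150 [663.2 118.3 103.5] [ 669.8 -138.1   95.6]
152 [656.3 118.3 100.5] [ 661.7 -138.1   96.9]
154 [650.6 118.8  92.4] [ 656.  -138.8   89.1]
156 [643.6 118.8  89. ] [ 648.5 -139.    88. ]
158 [636.5 118.8  86.1] [ 641.5 -139.3   84.8]
160 [629.7 118.9  82.1] [ 635.4 -140.    78. ]
162 [622.  118.7  81.6] [ 628.9 -140.5   72.4]
164 [616.  119.1  73.9] [ 620.  -140.2   77. ]
166 [609.2 119.3  69.2] [ 613.3 -140.6   72.3]
168 [602.2 119.4  65.4] [ 607.3 -141.4   64.2]
170 [594.  119.   66.9] [ 600.7 -142.    58.5]
172 [588.3 119.6  56.8] [ 593.7 -142.4   54.5]
174 [580.1 119.2  58.3] [ 583.8 -141.5   64.7]
176 [570.  117.9  70.3] [ 571.9 -139.6   85.2]
178 [559.2 116.4  85.9] [ 560.9 -138.1  102.6]
180 [548.8 114.9 100.7] [ 556.7 -139.8   84.6]
182 [557.4 122.2  10.4] [ 549.9 -140.3   80. ]
```

Run:
```python
from h import *
t=np.load('top0.npz');P=cloud('top',t['d'])
Q=P[150:160,216:252].reshape(-1,3)
X=Q-Q.mean(0);print(Q.dtype,np.isnan(Q).sum())
U,s,V=np.linalg.svd(X,full_matrices=False);print(s,V.round(3),X.std(0))
A=np.c_[Q[:,:2],np.ones(len(Q))];print(np.linalg.lstsq(A,Q[:,2],rcond=None)[0])
print(np.linalg.eigh(np.cov(X.T)))
```

```text
float64 0
[1494.61960502  742.80491979  205.4543497 ] [[-0.239 -0.1    0.966]
 [-0.041  0.995  0.092]
 [-0.97  -0.017 -0.242]] [21.63405979 39.73103138 76.21400679]
[-2.99398315e+00 -1.22836984e-01  2.04960060e+03]
EighResult(eigenvalues=array([ 117.58075156, 1536.9335623 , 6222.52858968]), eigenvectors=array([[ 0.9700998 ,  0.04096977,  0.23922345],
       [ 0.01746325, -0.99487759,  0.09956719],
       [ 0.24207729, -0.09241249, -0.96584601]]))
```

Run:
```python
from h import *
t=np.load('top0.npz');p,d=t['p'],t['d'];P=cloud('top',d)
print('missing',(d==0).mean())
def plane(sl,name):
    Q=np.concatenate([P[a][d[a]>0] for a in sl]);
    for k in range(4):
        c=Q.mean(0);V=np.linalg.svd(Q-c,full_matrices=False)[2];n=V[2]*np.sign(V[2,2]);r=(Q-c)@n;Q=Q[abs(r)<2.5*r.std()+.5] if k<3 else Q
    print(name,'c',c.round(1),'n',n.round(3),'tilt',np.degrees(np.arccos(n[2])).round(1),'yaw',np.degrees(np.arctan2(n[1],n[0])).round(1),'rms',r.std().round(2),len(Q))
N=np.s_
plane([N[150:172,216:250],N[151:172,262:272],N[150:171,281:298]],'floor')
plane([N[182:193,272:308]],'housing top')
plane([N[126:131,230:290]],'lamp')
plane([N[215:260,210:260]],'table')
# blobs
z=P[...,2]
def blob(x0,y0,x1,y1,zmin,zmax=60):
    m=np.zeros(z.shape,bool);m[y0:y1,x0:x1]=True
    m&=(z>zmin)&(z<zmax)&(d>0)
    m=cv2.morphologyEx(m.astype(np.uint8),cv2.MORPH_OPEN,np.ones((2,2)))>0
    q=P[m];r=cv2.minAreaRect(q[:,:2].astype(np.float32))
    print(np.round(r[0],1),np.round(r[1],1),round(r[2],1),'zmed',np.median(q[:,2]).round(1),len(q))
blob(165,165,192,216,12)
blob(140,230,205,275,12)
blob(322,183,355,204,4);blob(356,198,371,224,4)
# corners from pixels (read from crops; u=x0+x/s-.5)
for nm,x0,y0,s,z0,pts in [('rail',140,160,5,24,[(153,55),(184,48),(237,252),(207,264)]),('longrail',140,160,5,24,[(28,532),(278,370),(297,402),(50,563)]),
  ('brk',320,180,7.5,6,[(301,158),(368,164),(353,312),(289,305)]),('bigbrk',320,180,7.5,6,[(50,42),(232,75),(217,162),(34,124)])]:
    q=np.array([onplane('top',x0+a/s-.5,y0+b/s-.5,z0)[:2] for a,b in pts])
    print(nm,'c',q.mean(0).round(1),'sides',[np.linalg.norm(q[i]-q[(i+1)%4]).round(1) for i in range(4)])
    e=[(q[(i+1)%4]-q[i]) for i in range(4)];print([np.degrees(np.arctan2(v[1],v[0])).round(1) for v in e])
```

```text
missing 0.004069010416666667
floor c [629.5  38.   81.3] n [-0.468 -0.02   0.884] tilt 27.9 yaw -177.6 rms 3.09 1297
housing top c [ 529.8 -100.8   81.4] n [0.019 0.003 1.   ] tilt 1.1 yaw 9.0 rms 2.99 391
lamp c [699.6  15.8 261.8] n [0.941 0.029 0.338] tilt 70.2 yaw 1.8 rms 3.66 299
table c [337.4 108.9  -0.7] n [-0.     0.003  1.   ] tilt 0.2 yaw 92.2 rms 3.32 2035
[404.7 206.6] [477.3 103.2] 47.9 zmed 22.1 275
[270.1 340.8] [ 30.7 227. ] 34.8 zmed 29.2 513
[ 431.7 -162.7] [ 83.2 425. ] 32.2 zmed 10.5 210
[ 359.9 -222.4] [ 63.8 456.2] 27.4 zmed 10.0 98
rail c [517.9 330.4] sides [np.float64(25.1), np.float64(169.0), np.float64(25.0), np.float64(173.0)]
[np.float64(-75.9), np.float64(-162.7), np.float64(113.2), np.float64(17.3)]
longrail c [275.  341.6] sides [np.float64(225.4), np.float64(28.9), np.float64(222.5), np.float64(29.3)]
[np.float64(-55.6), np.float64(-146.8), np.float64(124.5), np.float64(38.9)]
brk c [ 454.1 -393.8] sides [np.float64(34.8), np.float64(78.1), np.float64(33.1), np.float64(77.4)]
[np.float64(-94.0), np.float64(173.1), np.float64(84.9), np.float64(-5.6)]
bigbrk c [ 522.6 -293.6] sides [np.float64(96.4), np.float64(47.0), np.float64(97.0), np.float64(44.6)]
[np.float64(-99.4), np.float64(169.7), np.float64(79.2), np.float64(-11.1)]
```

```bash
cat > fit.py <<'E'
from h import *
from scipy.optimize import least_squares
def Rt(yaw): return R.from_euler('z',yaw).as_matrix()@R.from_euler('y',-np.radians(28)).as_matrix()
pix=lambda x0,y0,s,a,b:(x0+a/s-.5,y0+b/s-.5)
T=lambda a,b:('top',)+pix(205,120,6.5,a,b)
S=lambda a,b:('scene',)+pix(215,140,3.6,a,b)
obs=[((65,195,60),T(33,178)),((65,-195,60),T(725,158)),((-65,-195,60),T(722,380)),((-65,195,60),T(46,398)),
 ((-65,-195,60),S(93,408)),((65,-195,60),S(243,448)),((65,195,60),S(347,162))]
div=[('w',(-58,0,58),T(352,380)),('w',(58,0,58),T(349,180)),('o',(-58,0,58),T(474,376)),('o',(58,0,58),T(473,177)),('w',(0,0,98),T(351,292))]
def pred(x,full=False):
    M=Rt(x[3]);o=x[:3];r=[]
    for q,(n,u,v) in obs: r.append(proj(n,M@np.array(q,float)+o)[0]-(u,v))
    for k,q,(n,u,v) in div:
        q=np.array(q,float);q[1]=x[4] if k=='w' else x[5]
        r.append(proj(n,M@q+o)[0]-(u,v))
    fp=np.array([629.5,38,81.3])-o
    r=np.array(r)
    return (r,(M.T@fp)[2]-5) if full else np.r_[r.ravel(),((M.T@fp)[2]-5)/3]
if __name__=='__main__':
    s=least_squares(pred,[620,20,80,0,20,-50],loss='soft_l1')
    print(s.x.round(3));print(np.round(pred(s.x,True)[0],2),pred(s.x,True)[1])
    b=np.array([onplane('top',*pix(205,120,6.5,a,c),56) for a,c in [(466,549),(576,601),(659,513)]]);print(b.round(1))
    # hub: circle radius 67? fit with yaw-consistent angles
    f=lambda y:np.concatenate([b[i,:2]-y[:2]-y[2]*np.array([np.cos(y[3]+a),np.sin(y[3]+a)]) for i,a in enumerate(np.radians([144,216,288]))])
    q=least_squares(f,[b[0,0]+30,b[1,1],65,0]);print('hub',q.x.round(3),'deg',np.degrees(q.x[3]).round(1),q.fun.round(1))
    y=s.x[5];print('v from orange',(-30-y)/30)
    for a,c in [(0,57),(780,38),(0,88)]: 
        print('lamp',onplane('top',*pix(205,120,6.5,a,c),262).round(1))
E
python3 fit.py
```

```text
[ 6.3855e+02  1.9270e+00  7.8080e+01  5.3000e-02  1.6738e+01 -5.2764e+01]
[[ -0.85   0.15]
 [  0.44  -0.5 ]
 [  0.34  -0.23]
 [ -0.26   0.47]
 [ -0.03   1.49]
 [ -8.1  -13.96]
 [  1.12   0.18]
 [  0.3   -0.3 ]
 [ -0.27  -0.08]
 [  0.18  -0.3 ]
 [ -0.2   -0.28]
 [ -0.     1.04]] 1.18985676329347
[[ 467.7  -52.6   56. ]
 [ 438.5 -117.1   56. ]
 [ 491.2 -165.2   56. ]]
hub [ 4.97722e+02 -1.04996e+02  6.04600e+01 -4.23000e-01] deg -24.3 [-0.  -0.1 -0.1  0.2  0.1 -0.1]
v from orange 0.7588141578540163
lamp [695.3 200.4 262. ]
lamp [ 712.1 -204.7  262. ]
lamp [678.6 199.7 262. ]
```

```bash
cat > pl.py <<'E'
from h import *
from fit import Rt
O=np.array([638.5,1.9,78.1]);YAW=.053;M=Rt(YAW)
HUB=np.array([497.7,-105.,56.])
def tote(x,y,z): return O+M@np.array([x,y,z],float)
def Rtool(zdir,ydir):
    z=np.array(zdir,float);z/=np.linalg.norm(z);y=np.array(ydir,float);y-=z*(y@z);y/=np.linalg.norm(y)
    return np.column_stack([np.cross(y,z),y,z])
def down(psi): a=np.radians(psi);return Rtool([0,0,-1],[np.cos(a),np.sin(a),0])
TAB=Rtool(-M[:,2],M[:,1]); LAY=Rtool(-M[:,2],M[:,0])
def cur():
    o=observe();return o['ee_pos'],R.from_quat(o['orientation']).as_matrix(),o
def plan(p,Rm,start=None,n=None,show=True):
    if start is None: p0,R0,o=cur()
    else: p0,R0=start
    D=R0.T@Rm;rv=R.from_matrix(D).as_rotvec();dt=R0.T@(np.array(p)-p0)
    n0=n
    for N in range(1,200):
        A=sum(R.from_rotvec(rv*k/N).as_matrix() for k in range(N))
        t=np.linalg.solve(A,dt)/20;r=np.degrees(rv)/N/6
        if n0 and N<n0: continue
        if max(abs(t).max(),abs(r).max(),np.linalg.norm(t)*1.0,np.linalg.norm(r))<=1.0: break
    if show: print('N',N,'t',t.round(2),'a',r.round(2),'| total dt/20',(dt/20).round(2),'rv/6',(np.degrees(rv)/6).round(2))
    return np.array(p),Rm
def err(p,Rm):
    p0,R0,o=cur();print('t',o['time'],'pos',p0.round(1),'tool-frame d',(R0.T@(np.array(p)-p0)).round(1),'rot',np.degrees(R.from_matrix(R0.T@Rm).as_rotvec()).round(1),'op',round(o['opening'],1),'F',o['contact_force'].round(1),'q',o['joint_positions'].round(2))
def where():
    p0,R0,o=cur();print('tote coords of tcp',(M.T@(p0-O)).round(1),'t',round(o['time'],2),'op',round(o['opening'],1),'F',o['contact_force'].round(1),'q',o['joint_positions'].round(2))
E
python3 - <<'E'
from pl import *
print(tote(0,16.7,65),tote(0,16.7,175))
s=plan(tote(0,16.7,175),TAB)
plan(tote(0,16.7,64),TAB,s)
E
```

```text
[607.14251194  16.95997788 135.49159354] [555.57315406  14.22423987 232.61582875]
N 33 t [-0.71 -0.7   0.1 ] a [-0.02 -0.14 -0.09] | total dt/20 [-26.49 -19.07  -2.03] rv/6 [-0.8  -4.63 -3.13]
N 6 t [-0.   -0.    0.93] a [0. 0. 0.] | total dt/20 [-0.   -0.    5.55] rv/6 [0. 0. 0.]
```

Emit:
{"op": "send_rows", "data": {
  "targets": [
    {"tx": -0.71,"ty": -0.7,"tz": 0.1,"ax": -0.02,"ay": -0.14,"az": -0.09,"claw": 0},
    {"tx": -0.71,"ty": -0.7,"tz": 0.1,"ax": -0.02,"ay": -0.14,"az": -0.09,"claw": 0},
    {"tx": -0.71,"ty": -0.7,"tz": 0.1,"ax": -0.02,"ay": -0.14,"az": -0.09,"claw": 0},
    {"tx": -0.71,"ty": -0.7,"tz": 0.1,"ax": -0.02,"ay": -0.14,"az": -0.09,"claw": 0},
    {"tx": -0.71,"ty": -0.7,"tz": 0.1,"ax": -0.02,"ay": -0.14,"az": -0.09,"claw": 0},
    {"tx": -0.71,"ty": -0.7,"tz": 0.1,"ax": -0.02,"ay": -0.14,"az": -0.09,"claw": 0},
    {"tx": -0.71,"ty": -0.7,"tz": 0.1,"ax": -0.02,"ay": -0.14,"az": -0.09,"claw": 0},
    {"tx": -0.71,"ty": -0.7,"tz": 0.1,"ax": -0.02,"ay": -0.14,"az": -0.09,"claw": 0}
  ]
}}

```text
time: 0.9
ee_pos: [236.1, 390.8, 181.1]
orientation: [0.103, 0.993, -0.0, 0.059]
contact_force: [1.5, 0.4, -0.4]
opening: 42.6
```

Emit:
{"op": "send_rows", "data": {
  "targets": [
    {"tx": -0.71,"ty": -0.7,"tz": 0.1,"ax": -0.02,"ay": -0.14,"az": -0.09,"claw": 0},
    {"tx": -0.71,"ty": -0.7,"tz": 0.1,"ax": -0.02,"ay": -0.14,"az": -0.09,"claw": 0},
    {"tx": -0.71,"ty": -0.7,"tz": 0.1,"ax": -0.02,"ay": -0.14,"az": -0.09,"claw": 0},
    {"tx": -0.71,"ty": -0.7,"tz": 0.1,"ax": -0.02,"ay": -0.14,"az": -0.09,"claw": 0},
    {"tx": -0.71,"ty": -0.7,"tz": 0.1,"ax": -0.02,"ay": -0.14,"az": -0.09,"claw": 0},
    {"tx": -0.71,"ty": -0.7,"tz": 0.1,"ax": -0.02,"ay": -0.14,"az": -0.09,"claw": 0},
    {"tx": -0.71,"ty": -0.7,"tz": 0.1,"ax": -0.02,"ay": -0.14,"az": -0.09,"claw": 0},
    {"tx": -0.71,"ty": -0.7,"tz": 0.1,"ax": -0.02,"ay": -0.14,"az": -0.09,"claw": 0}
  ]
}}

```text
time: 1.7
ee_pos: [329.8, 260.9, 183.0]
orientation: [0.064, 0.991, -0.0, 0.118]
contact_force: [0.0, -0.6, -0.6]
opening: 42.9
```

Emit:
{"op": "send_rows", "data": {
  "targets": [
    {"tx": -0.71,"ty": -0.7,"tz": 0.1,"ax": -0.02,"ay": -0.14,"az": -0.09,"claw": 0},
    {"tx": -0.71,"ty": -0.7,"tz": 0.1,"ax": -0.02,"ay": -0.14,"az": -0.09,"claw": 0},
    {"tx": -0.71,"ty": -0.7,"tz": 0.1,"ax": -0.02,"ay": -0.14,"az": -0.09,"claw": 0},
    {"tx": -0.71,"ty": -0.7,"tz": 0.1,"ax": -0.02,"ay": -0.14,"az": -0.09,"claw": 0},
    {"tx": -0.71,"ty": -0.7,"tz": 0.1,"ax": -0.02,"ay": -0.14,"az": -0.09,"claw": 0},
    {"tx": -0.71,"ty": -0.7,"tz": 0.1,"ax": -0.02,"ay": -0.14,"az": -0.09,"claw": 0},
    {"tx": -0.71,"ty": -0.7,"tz": 0.1,"ax": -0.02,"ay": -0.14,"az": -0.09,"claw": 0},
    {"tx": -0.71,"ty": -0.7,"tz": 0.1,"ax": -0.02,"ay": -0.14,"az": -0.09,"claw": 0}
  ]
}}

```text
time: 2.5
ee_pos: [432.1, 138.6, 198.4]
orientation: [0.026, 0.984, 0.0, 0.176]
contact_force: [0.4, 0.4, -0.9]
opening: 42.7
```

Run:
```python
from pl import *
where()
s=plan(tote(0,16.7,175),TAB)
```

```text
tote coords of tcp [-119.1  147.5  199.6] t 2.5 op 42.7 F [ 0.4  0.4 -0.9] q [ 0.1  -0.15  2.02 -0.06  0.92 -1.39]
N 9 t [-0.71 -0.69  0.1 ] a [-0.04 -0.14 -0.1 ] | total dt/20 [-6.69 -5.88  0.6 ] rv/6 [-0.33 -1.28 -0.94]
```

Emit:
{"op": "send_rows", "data": {
  "targets": [
    {"tx": -0.71,"ty": -0.69,"tz": 0.1,"ax": -0.04,"ay": -0.14,"az": -0.1,"claw": 0},
    {"tx": -0.71,"ty": -0.69,"tz": 0.1,"ax": -0.04,"ay": -0.14,"az": -0.1,"claw": 0},
    {"tx": -0.71,"ty": -0.69,"tz": 0.1,"ax": -0.04,"ay": -0.14,"az": -0.1,"claw": 0},
    {"tx": -0.71,"ty": -0.69,"tz": 0.1,"ax": -0.04,"ay": -0.14,"az": -0.1,"claw": 0},
    {"tx": -0.71,"ty": -0.69,"tz": 0.1,"ax": -0.04,"ay": -0.14,"az": -0.1,"claw": 0},
    {"tx": -0.71,"ty": -0.69,"tz": 0.1,"ax": -0.04,"ay": -0.14,"az": -0.1,"claw": 0},
    {"tx": -0.71,"ty": -0.69,"tz": 0.1,"ax": -0.04,"ay": -0.14,"az": -0.1,"claw": 0},
    {"tx": -0.71,"ty": -0.69,"tz": 0.1,"ax": -0.04,"ay": -0.14,"az": -0.1,"claw": 0}
  ]
}}

```text
time: 3.3
ee_pos: [541.4, 26.8, 227.5]
orientation: [-0.018, 0.972, 0.008, 0.234]
contact_force: [0.5, -0.8, 0.3]
opening: 42.7
```

Emit:
{"op": "send_rows", "data": {
  "targets": [
    {"tx": -0.71,"ty": -0.69,"tz": 0.1,"ax": -0.04,"ay": -0.14,"az": -0.1,"claw": 0},
    {"claw": 0}
  ]
}}

```text
validation failed for argument at $.ta...
```

Run:
```python
from pl import *
where()
s=plan(tote(0,16.7,64),TAB)
p,d=camera('top');crop(p,205,120,325,220,6.5,'pics/t2.png')
```

```text
tote coords of tcp [-14.4  30.  176.8] t 3.3 op 42.7 F [ 0.5 -0.8  0.3] q [-0.26 -0.09  1.94  0.19  0.85 -1.96]
N 6 t [-0.13 -0.11  0.94] a [-0.   -0.03 -0.02] | total dt/20 [-0.82 -0.65  5.63] rv/6 [-0.   -0.16 -0.15]
```

View pics/t2.png

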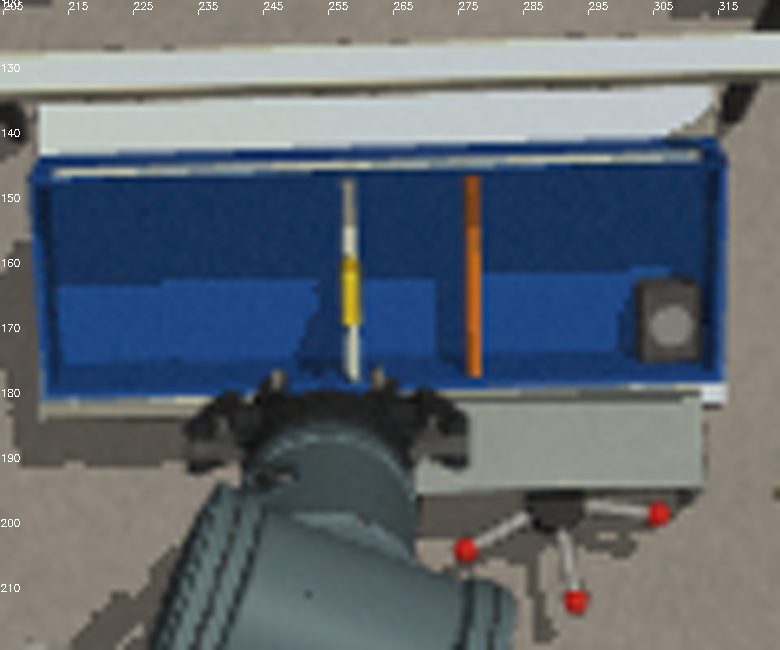

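The fingers (crop 280 and 378) straddle the tab, offset about 13 mm left as the pose predicts. I'll correct this and descend.

Emit:
{"op": "send_rows", "data": {
  "targets": [
    {"tx": -0.41,"ty": -0.33,"tz": 0.3,"ax": 0,"ay": -0.08,"az": -0.07,"claw": 0},
    {"tx": -0.41,"ty": -0.32,"tz": 0.6,"ax": 0,"ay": -0.08,"az": -0.08,"claw": 0},
    {"tx": 0,"ty": 0,"tz": 0.95,"ax": 0,"ay": 0,"az": 0,"claw": 0},
    {"tx": 0,"ty": 0,"tz": 0.95,"ax": 0,"ay": 0,"az": 0,"claw": 0},
    {"tx": 0,"ty": 0,"tz": 0.95,"ax": 0,"ay": 0,"az": 0,"claw": 0},
    {"tx": 0,"ty": 0,"tz": 0.95,"ax": 0,"ay": 0,"az": 0,"claw": 0},
    {"tx": 0,"ty": 0,"tz": 0.9,"ax": 0,"ay": 0,"az": 0,"claw": 0},
    {"tx": 0,"ty": 0,"tz": 0,"ax": 0,"ay": 0,"az": 0,"claw": 0}
  ]
}}

```text
time: 4.15
ee_pos: [607.6, 18.5, 132.6]
orientation: [-0.026, 0.971, 0.007, 0.24]
contact_force: [0.7, -0.4, -0.1]
opening: 42.9
```

Run:
```python
from pl import *
where();err(tote(0,16.7,64),TAB)
```

```text
tote coords of tcp [-0.9 18.3 62.2] t 4.15 op 42.9 F [ 0.7 -0.4 -0.1] q [-0.24  0.14  1.97  0.25  0.58 -2.05]
t 4.15 pos [607.6  18.5 132.6] tool-frame d [-0.9 -1.6 -1.8] rot [ 0.1 -0.3  0. ] op 42.9 F [ 0.7 -0.4 -0.1] q [-0.24  0.14  1.97  0.25  0.58 -2.05]
```

Emit:
{"op": "send_rows", "data": {
  "targets": [
    {"tx": 0,"ty": -0.08,"tz": 0,"ax": 0,"ay": 0,"az": 0,"claw": 0},
    {"tx": 0,"ty": 0,"tz": 0,"ax": 0,"ay": 0,"az": 0,"claw": -1},
    {"tx": 0,"ty": 0,"tz": 0,"ax": 0,"ay": 0,"az": 0,"claw": -1},
    {"tx": 0,"ty": 0,"tz": 0,"ax": 0,"ay": 0,"az": 0,"claw": -1},
    {"tx": 0,"ty": 0,"tz": 0,"ax": 0,"ay": 0,"az": 0,"claw": -1},
    {"tx": 0,"ty": 0,"tz": 0,"ax": 0,"ay": 0,"az": 0,"claw": -1}
  ],
  "grip_force": 30
}}

```text
time: 4.75
ee_pos: [609.0, 16.0, 136.8]
orientation: [-0.026, 0.97, 0.006, 0.243]
contact_force: [0.7, 0.5, 0.6]
opening: 0.1
```

Run:
```python
from pl import *
where()
```

```text
tote coords of tcp [ 2.2 15.7 65.3] t 4.75 op 0.1 F [0.7 0.5 0.6] q [-0.25  0.14  1.97  0.25  0.58 -2.05]
```

Run:
```python
from pl import *
where()
p,d=camera('top');crop(p,205,120,325,220,6.5,'pics/t3.png')
p,d=camera('scene');crop(p,215,140,345,265,5,'pics/s3.png')
```

```text
tote coords of tcp [ 2.2 15.7 65.3] t 4.75 op 0.1 F [0.7 0.5 0.6] q [-0.25  0.14  1.97  0.25  0.58 -2.05]
```

View pics/t3.png

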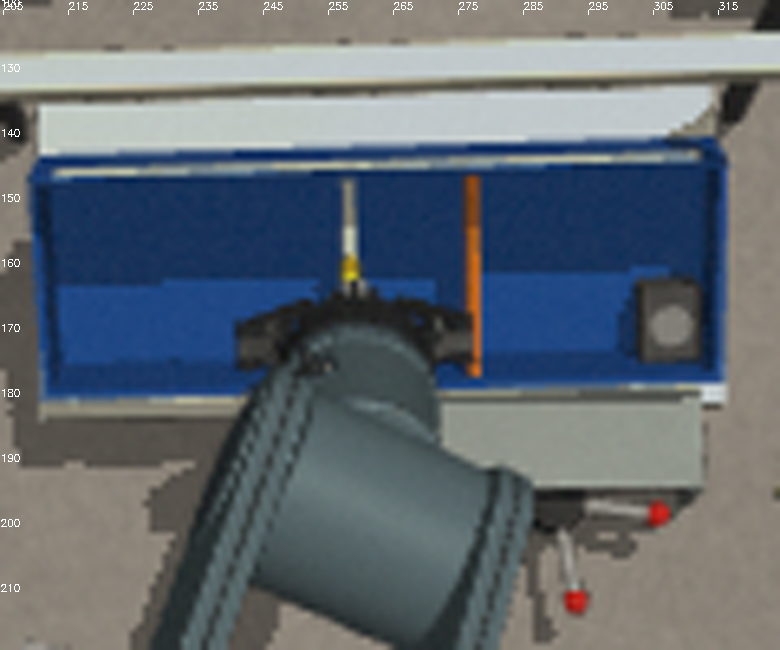

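View pics/s3.png

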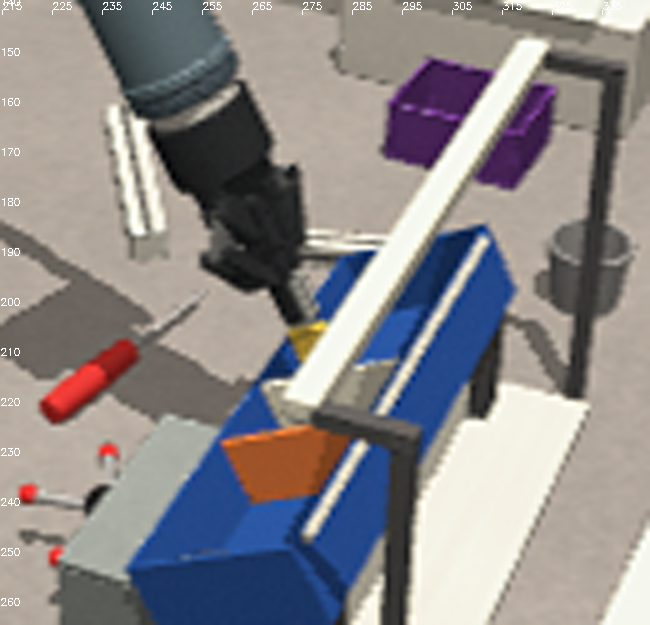

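The fingers shut on nothing: the tip at scene crop (300,320) is above or in front of the tab at (310,340). I'll overlay the model to check the tote fit.

```bash
cat > ov.py <<'E'
from pl import *
import sys
def ov(name,p,x0,y0,x1,y1,s,f,wy=16.7,oy=-53):
    c=cv2.resize(np.ascontiguousarray(p[y0:y1,x0:x1,::-1]),None,fx=s,fy=s,interpolation=cv2.INTER_CUBIC)
    def px(q): u=proj(name,q)[0];return tuple(int(round(k)) for k in ((u[0]+.5-x0)*s,(u[1]+.5-y0)*s))
    def poly(pts,col): 
        for a,b in zip(pts,pts[1:]+pts[:1]): cv2.line(c,px(a),px(b),col,1)
    poly([tote(*k) for k in [(65,195,60),(65,-195,60),(-65,-195,60),(-65,195,60)]],(0,255,255))
    poly([tote(*k) for k in [(60,190,5),(60,-190,5),(-60,-190,5),(-60,190,5)]],(255,255,0))
    for y,col in ((wy,(255,0,255)),(oy,(0,255,0))):
        poly([tote(*k) for k in [(58,y,6),(-58,y,6),(-58,y,58),(58,y,58)]],col)
    poly([tote(*k) for k in [(15,wy,58),(-15,wy,58),(-15,wy,98),(15,wy,98)]],(255,0,255))
    cv2.circle(c,px(HUB),4,(0,255,0),1)
    t=cur()[0];cv2.circle(c,px(t),4,(0,0,255),2)
    cv2.imwrite(f,c)
E
python3 - <<'E'
from ov import *
s=np.load('scene0.npz')['p']
ov('scene',s,215,140,345,305,3.6,'pics/ov1.png')
p,d=camera('scene');ov('scene',p,235,160,335,265,5.7,'pics/ov2.png')
E
```

```text
(no output)
```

View pics/ov1.png

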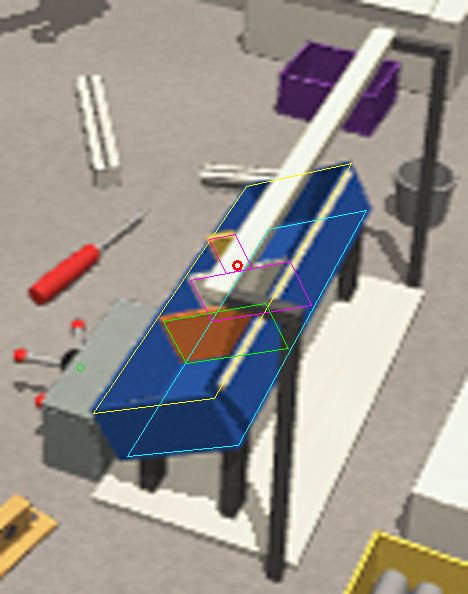

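View pics/ov2.png

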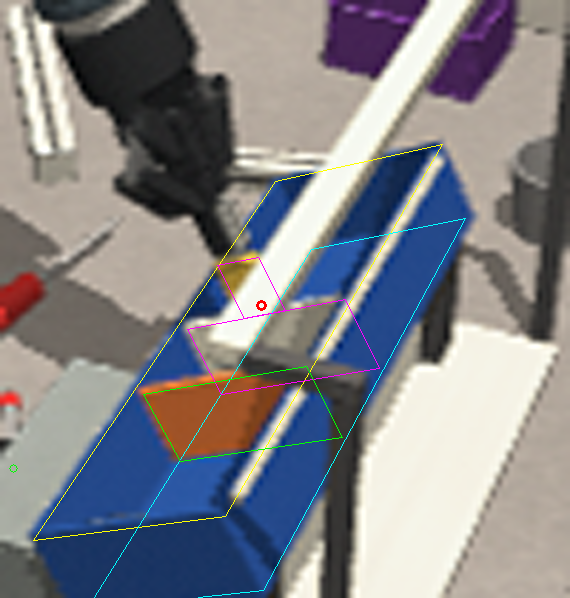

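Run:
```python
from ov import *
p,d=camera('scene')
np.savez('scene3.npz',p=p,d=d)
where()
# finger pixels: ov2 crop coords
p0,R0,o=cur();print(p0,o['joint_positions'])
for a,b in [(195,195),(205,215),(212,228),(220,242),(228,252),(235,258),(240,268),(245,272)]:
    u,v=int(235+a/5.7),int(160+b/5.7)
    q=unproj('scene',u,v,d[v,u]);print((a,b),p[v,u],'world',q.round(0),'tote',(M.T@(q-O)).round(0),'tool',(R0.T@(q-p0)).round(0))
t,dt=camera('top');ov('top',t,205,120,325,220,6.5,'pics/ov3.png')
crop(p,255,175,300,225,13,'pics/s4.png')
```

```text
tote coords of tcp [ 1.9 15.7 65. ] t 4.95 op 0.0 F [ 0.3 -1.   0.5] q [-0.25  0.14  1.97  0.25  0.58 -2.05]
[608.8906554   16.05064691 136.41337371] [-0.24866884  0.13679568  1.96526882  0.25477838  0.5836845  -2.052732  ]
(195, 195) [37 38 39] world [576. -11. 225.] tote [ 13. -10. 159.] tool [-12. -25. -94.]
(205, 215) [19 21 21] world [581. -13. 215.] tote [ 13. -12. 148.] tool [-11. -28. -83.]
(212, 228) [25 26 26] world [582.   1. 194.] tote [  5.   2. 129.] tool [ -3. -14. -64.]
(220, 242) [30 30 31] world [584.   7. 182.] tote [  1.   8. 117.] tool [  1.  -7. -52.]
(228, 252) [72 71 66] world [592.   6. 176.] tote [  5.   7. 109.] tool [ -3.  -9. -44.]
(235, 258) [156 133  67] world [592.  15. 167.] tote [  1.  15. 100.] tool [  1.  -0. -35.]
(240, 268) [155 126  44] world [597.  12. 162.] tote [ 3. 12. 93.] tool [ -1.  -3. -28.]
(245, 272) [155 126  44] world [597.  12. 162.] tote [ 3. 12. 93.] tool [ -1.  -3. -28.]
```

View pics/ov3.png

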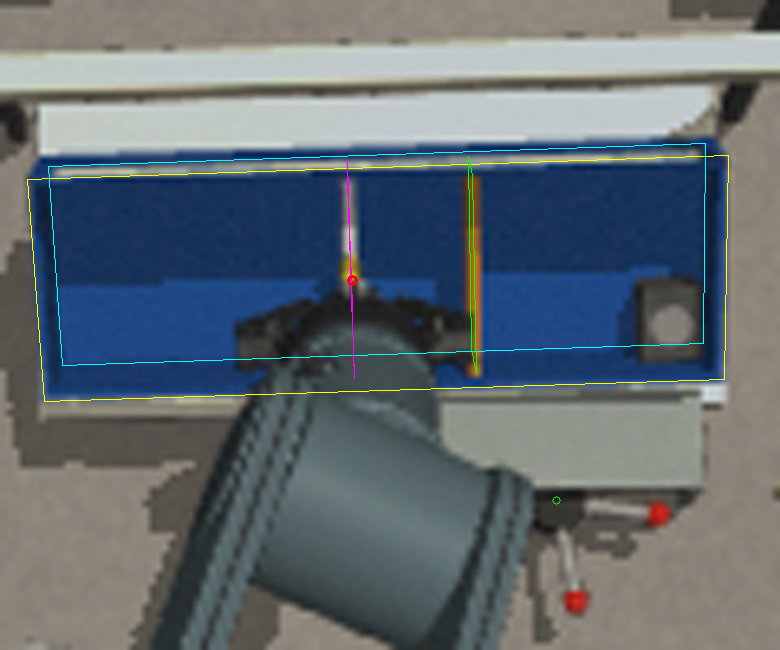

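View pics/s4.png

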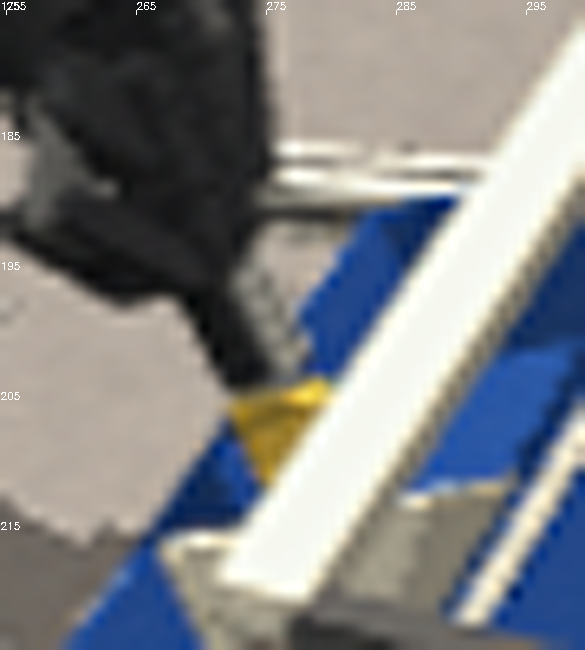

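Run:
```python
from ov import *
for q in [(-14.4,30,176.8),(-14.4,30,180),(-14.4,30,210),(2,15.7,65),(2,15.7,98)]:
    for n,x0,y0,s in (('top',205,120,6.5),('scene',255,175,13)):
        u=proj(n,tote(*q))[0];print(q,n,((u+.5-[x0,y0])*s).round(0))
```

```text
(-14.4, 30, 176.8) top [327. 366.]
(-14.4, 30, 176.8) scene [130. 139.]
(-14.4, 30, 180) top [327. 368.]
(-14.4, 30, 180) scene [125. 129.]
(-14.4, 30, 210) top [327. 385.]
(-14.4, 30, 210) scene [76. 34.]
(2, 15.7, 65) top [352. 280.]
(2, 15.7, 65) scene [336. 501.]
(2, 15.7, 98) top [353. 295.]
(2, 15.7, 98) scene [285. 401.]
```

Run:
```python
from ov import *
where()
t,d=camera('top');crop(t,235,140,285,185,14,'pics/t5.png')
P=cloud('top',d)
for v in range(150,176): 
    q=P[v,258];print(v,t[v,258],d[v,258].round(0),((q-O)@M).round(0), t[v,259],((P[v,259]-O)@M).round(0))
```

```text
tote coords of tcp [ 1.9 15.7 65. ] t 5.0 op 0.1 F [ 0.1 -0.1 -0.7] q [-0.25  0.14  1.97  0.25  0.58 -2.05]
150 [133 130 112] 1418.0 [49. 17. 65.] [ 76  88 100] [48. 13. 62.]
151 [133 129 113] 1426.0 [44. 17. 58.] [ 78  90 100] [44. 13. 59.]
152 [134 130 112] 1425.0 [41. 17. 61.] [ 97  99 100] [40. 13. 58.]
153 [133 130 112] 1429.0 [36. 17. 58.] [ 99 103 103] [36. 14. 59.]
154 [136 133 115] 1426.0 [33. 17. 62.] [105 108 108] [34. 14. 63.]
155 [190 194 168] 1434.0 [28. 17. 55.] [146 155 146] [30. 14. 63.]
156 [190 193 167] 1434.0 [25. 18. 57.] [146 155 146] [25. 14. 57.]
157 [187 191 166] 1440.0 [20. 18. 52.] [144 153 145] [21. 14. 60.]
158 [188 192 165] 1434.0 [18. 18. 59.] [147 154 146] [16. 14. 52.]
159 [135 128  79] 1437.0 [14. 18. 58.] [170 157  98] [13. 14. 57.]
160 [163 134  28] 1420.0 [14. 18. 75.] [152 126  32] [15. 14. 78.]
161 [167 138  34] 1406.0 [14. 18. 90.] [154 127  32] [14. 14. 88.]
162 [191 183  40] 1391.0 [ 15.  18. 105.] [184 175  41] [13. 15. 99.]
163 [128 120  83] 1390.0 [ 12.  18. 108.] [77 72 50] [ 13.  15. 114.]
164 [107 107  98] 1376.0 [ 12.  18. 122.] [44 43 43] [ 13.  15. 128.]
165 [69 69 66] 1259.0 [ 40.  18. 237.] [35 36 35] [ 39.  15. 234.]
166 [31 34 35] 1249.0 [ 39.  18. 247.] [32 33 33] [ 38.  15. 243.]
167 [31 32 33] 1240.0 [ 39.  18. 257.] [32 32 32] [ 39.  15. 257.]
168 [33 34 36] 1230.0 [ 38.  18. 268.] [35 34 36] [ 39.  15. 272.]
169 [44 45 47] 1221.0 [ 38.  18. 277.] [44 47 48] [ 37.  15. 274.]
170 [66 78 81] 1199.0 [ 41.  18. 300.] [58 67 70] [ 41.  15. 299.]
171 [78 92 91] 1190.0 [ 41.  18. 309.] [77 90 93] [ 41.  15. 312.]
172 [71 83 85] 1184.0 [ 39.  18. 317.] [69 83 85] [ 39.  15. 316.]
173 [64 75 78] 1176.0 [ 39.  18. 325.] [64 76 78] [ 39.  15. 327.]
174 [62 75 76] 1166.0 [ 39.  18. 335.] [65 75 78] [ 39.  15. 337.]
175 [63 74 76] 1157.0 [ 39.  18. 345.] [65 76 77] [ 40.  15. 350.]
```

View pics/t5.png

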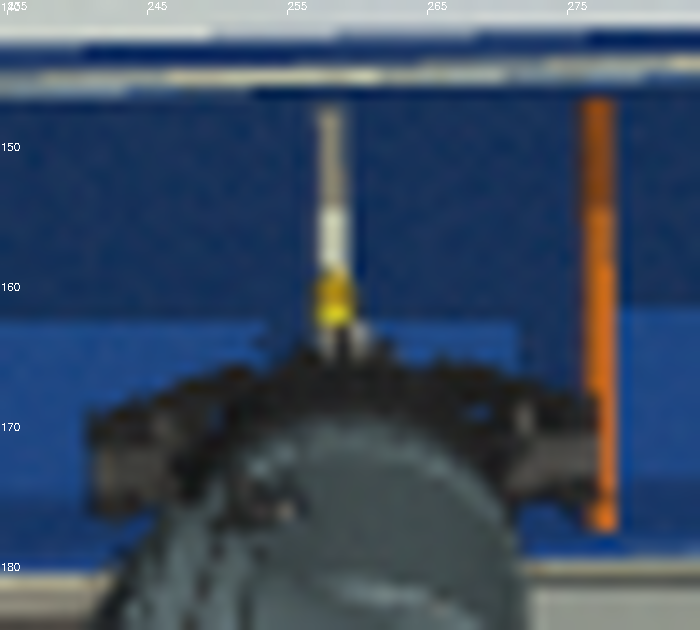

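Emit:
{"op": "send_rows", "data": {
  "targets": [
    {"tx": 0,"ty": 0,"tz": 0,"ax": 0,"ay": 0,"az": 0,"claw": 0},
    {"tx": 0,"ty": 0,"tz": 0,"ax": 0,"ay": 0,"az": 0,"claw": 0},
    {"tx": 0,"ty": 0,"tz": 0,"ax": 0,"ay": 0,"az": 0,"claw": 0},
    {"tx": 0,"ty": 0,"tz": 0,"ax": 0,"ay": 0,"az": 0,"claw": 0}
  ]
}}

```text
time: 5.45
ee_pos: [608.9, 16.1, 136.3]
orientation: [-0.026, 0.97, 0.006, 0.242]
contact_force: [-0.1, 0.2, 0.7]
opening: 42.5
```

Run:
```python
from ov import *
where()
t,d=camera('top');s,_=camera('scene')
a=cv2.resize(t[140:185,235:285,::-1],(600,540),interpolation=3)[:, :];b=cv2.resize(s[175:225,250:300,::-1],(540,540),interpolation=3)
cv2.imwrite('pics/m6.png',cv2.resize(np.hstack([a,b]),(800,380)))
```

```text
tote coords of tcp [ 1.9 15.8 64.9] t 5.45 op 42.5 F [-0.1  0.2  0.7] q [-0.25  0.14  1.97  0.25  0.58 -2.05]
```

View pics/m6.png

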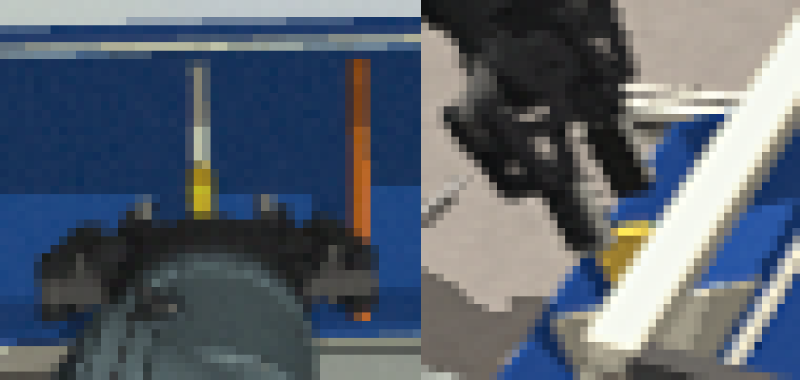

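The tips look about 35 mm short of the reported TCP. I'll check that against the first scene picture, where the gripper hung free.

Run:
```python
from pl import *
s=np.load('scene0.npz');p,d=s['p'],s['d']
T=np.array([152.64,527.78,191.48]);R0=R.from_quat([0.140431,0.99009,-0.000855,-0.000297]).as_matrix()
x0,y0,k=205,60,10
c=cv2.resize(np.ascontiguousarray(p[y0:120,x0:265,::-1]),None,fx=k,fy=k,interpolation=3)
for back in (0,13,30,50):
  for yy in (-42.7,0,42.7):
    u=proj('scene',T+R0@np.array([0,yy,-back]))[0];cv2.circle(c,tuple(int(q) for q in (u+.5-[x0,y0])*k),4,(0,0,255) if back==0 else (0,255,0) if back==13 else (255,0,0),1)
cv2.imwrite('pics/grip0.png',c)
C=cloud('scene',d);m=np.zeros(d.shape,bool);m[60:120,205:265]=1;m&=(d>0)
q=(C[m]-T)@R0;w=(abs(q[:,0])<30)&(abs(q[:,1])<65)&(q[:,2]>-120)&(q[:,2]<40)
print(np.histogram(q[w,2],bins=range(-120,41,10)))
```

```text
(array([37, 26, 14, 21, 20, 16, 12,  0,  0,  0,  0,  0,  0,  0,  0,  0]), array([-120, -110, -100,  -90,  -80,  -70,  -60,  -50,  -40,  -30,  -20,
        -10,    0,   10,   20,   30,   40]))
```

View pics/grip0.png

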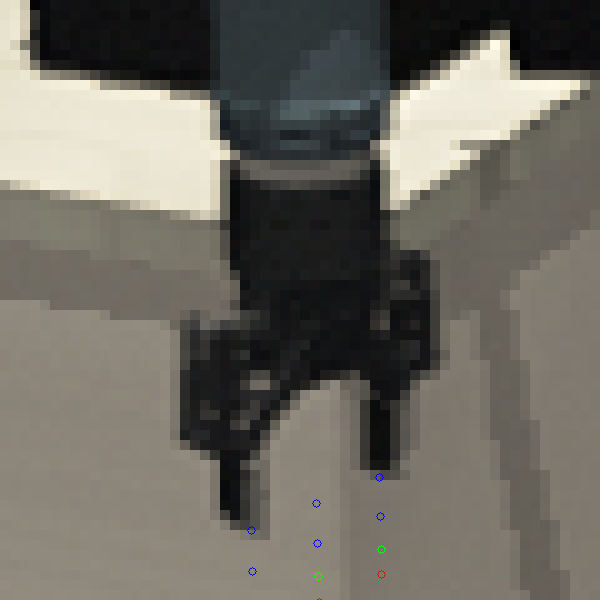

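The reported TCP lies about 35 mm beyond the real fingertips, along the tool axis: the open tips show at -48 mm instead of -13. So the fingers shut just above the tab. I'll use tip = reported − 35 mm·z and go 36 mm deeper.

Emit:
{"op": "send_rows", "data": {
  "targets": [
    {"tx": 0,"ty": 0.04,"tz": 0.6,"ax": 0,"ay": 0,"az": 0,"claw": 0},
    {"tx": 0,"ty": 0,"tz": 0.6,"ax": 0,"ay": 0,"az": 0,"claw": 0},
    {"tx": 0,"ty": 0,"tz": 0.6,"ax": 0,"ay": 0,"az": 0,"claw": 0},
    {"tx": 0,"ty": 0,"tz": 0,"ax": 0,"ay": 0,"az": 0,"claw": 0},
    {"tx": 0,"ty": 0,"tz": 0,"ax": 0,"ay": 0,"az": 0,"claw": -1},
    {"tx": 0,"ty": 0,"tz": 0,"ax": 0,"ay": 0,"az": 0,"claw": -1},
    {"tx": 0,"ty": 0,"tz": 0,"ax": 0,"ay": 0,"az": 0,"claw": -1},
    {"tx": 0,"ty": 0,"tz": 0,"ax": 0,"ay": 0,"az": 0,"claw": -1}
  ],
  "grip_force": 30
}}

```text
time: 6.35
ee_pos: [625.8, 17.8, 104.8]
orientation: [-0.025, 0.97, 0.006, 0.242]
contact_force: [1.2, 0.8, -2.5]
opening: 10.0
```

Run:
```python
from pl import *
where()
```

```text
tote coords of tcp [ 2.1 16.5 29.1] t 6.35 op 10.0 F [ 1.2  0.8 -2.5] q [-0.24  0.21  1.97  0.28  0.51 -2.07]
```

Tab gripped at 10.0 mm. I'll slide it +72.5 mm along y.

Emit:
{"op": "send_rows", "data": {
  "targets": [
    {"tx": 0,"ty": 0.52,"tz": 0,"ax": 0,"ay": 0,"az": 0,"claw": -1},
    {"tx": 0,"ty": 0.52,"tz": 0,"ax": 0,"ay": 0,"az": 0,"claw": -1},
    {"tx": 0,"ty": 0.52,"tz": 0,"ax": 0,"ay": 0,"az": 0,"claw": -1},
    {"tx": 0,"ty": 0.52,"tz": 0,"ax": 0,"ay": 0,"az": 0,"claw": -1},
    {"tx": 0,"ty": 0.52,"tz": 0,"ax": 0,"ay": 0,"az": 0,"claw": -1},
    {"tx": 0,"ty": 0.52,"tz": 0,"ax": 0,"ay": 0,"az": 0,"claw": -1},
    {"tx": 0,"ty": 0.51,"tz": 0,"ax": 0,"ay": 0,"az": 0,"claw": -1},
    {"tx": 0,"ty": 0,"tz": 0,"ax": 0,"ay": 0,"az": 0,"claw": -1}
  ]
}}

```text
time: 7.15
ee_pos: [622.4, 91.0, 104.8]
orientation: [-0.026, 0.97, 0.006, 0.243]
contact_force: [4.9, 3.1, -5.0]
opening: 9.7
```

Run:
```python
from pl import *
where()
```

```text
tote coords of tcp [ 2.5 89.9 28.9] t 7.15 op 9.7 F [ 4.9  3.1 -5. ] q [-0.07  0.22  1.96  0.12  0.48 -1.79]
```

Emit:
{"op": "send_rows", "data": {
  "targets": [
    {"tx": 0,"ty": 0,"tz": 0,"ax": 0,"ay": 0,"az": 0,"claw": -0.3},
    {"tx": 0,"ty": 0,"tz": 0,"ax": 0,"ay": 0,"az": 0,"claw": -0.3},
    {"tx": 0,"ty": 0,"tz": 0,"ax": 0,"ay": 0,"az": 0,"claw": -0.3},
    {"tx": 0,"ty": 0,"tz": -0.9,"ax": 0,"ay": 0,"az": 0,"claw": -0.3},
    {"tx": 0,"ty": 0,"tz": -0.9,"ax": 0,"ay": 0,"az": 0,"claw": -0.3},
    {"tx": 0,"ty": 0,"tz": -0.9,"ax": 0,"ay": 0,"az": 0,"claw": -0.3},
    {"tx": 0,"ty": 0,"tz": -0.9,"ax": 0,"ay": 0,"az": 0,"claw": -0.3},
    {"tx": 0,"ty": 0,"tz": -0.9,"ax": 0,"ay": 0,"az": 0,"claw": -0.3}
  ]
}}

```text
time: 7.95
ee_pos: [579.2, 87.8, 184.8]
orientation: [-0.025, 0.97, 0.006, 0.242]
contact_force: [1.0, 0.9, 0.2]
opening: 30.1
```

Run:
```python
from pl import *
where()
s=plan([456,-88,85],down(93))
plan([456,-88,11],down(93),s)
```

```text
tote coords of tcp [  1.9  88.9 119.9] t 7.95 op 30.1 F [1.  0.9 0.2] q [-0.08  0.04  1.94  0.1   0.68 -1.77]
N 12 t [ 0.65 -0.7   0.26] a [-0.    0.39  0.  ] | total dt/20 [ 8.19 -8.45  1.3 ] rv/6 [-0.01  4.68  0.  ]
N 4 t [0.   0.   0.92] a [0. 0. 0.] | total dt/20 [0.  0.  3.7] rv/6 [0. 0. 0.]
```

Emit:
{"op": "send_rows", "data": {
  "targets": [
    {"tx": 0.65,"ty": -0.7,"tz": 0.26,"ax": 0,"ay": 0.39,"az": 0,"claw": -1},
    {"tx": 0.65,"ty": -0.7,"tz": 0.26,"ax": 0,"ay": 0.39,"az": 0,"claw": -1},
    {"tx": 0.65,"ty": -0.7,"tz": 0.26,"ax": 0,"ay": 0.39,"az": 0,"claw": -1},
    {"tx": 0.65,"ty": -0.7,"tz": 0.26,"ax": 0,"ay": 0.39,"az": 0,"claw": -1},
    {"tx": 0.65,"ty": -0.7,"tz": 0.26,"ax": 0,"ay": 0.39,"az": 0,"claw": -1},
    {"tx": 0.65,"ty": -0.7,"tz": 0.26,"ax": 0,"ay": 0.39,"az": 0,"claw": -1},
    {"tx": 0.65,"ty": -0.7,"tz": 0.26,"ax": 0,"ay": 0.39,"az": 0,"claw": -1},
    {"tx": 0.65,"ty": -0.7,"tz": 0.26,"ax": 0,"ay": 0.39,"az": 0,"claw": -1}
  ]
}}

```text
time: 8.75
ee_pos: [501.7, -29.2, 109.7]
orientation: [-0.026, 0.996, 0.002, 0.08]
contact_force: [0.4, -0.2, 0.5]
opening: 0.2
```

Emit:
{"op": "send_rows", "data": {
  "targets": [
    {"tx": 0.65,"ty": -0.7,"tz": 0.26,"ax": 0,"ay": 0.39,"az": 0,"claw": -1},
    {"tx": 0.65,"ty": -0.7,"tz": 0.26,"ax": 0,"ay": 0.39,"az": 0,"claw": -1},
    {"tx": 0.65,"ty": -0.7,"tz": 0.26,"ax": 0,"ay": 0.39,"az": 0,"claw": -1},
    {"tx": 0.65,"ty": -0.7,"tz": 0.26,"ax": 0,"ay": 0.39,"az": 0,"claw": -1},
    {"tx": 0,"ty": 0,"tz": 0,"ax": 0,"ay": 0,"az": 0,"claw": -1}
  ]
}}

```text
time: 9.25
ee_pos: [454.9, -88.4, 83.1]
orientation: [-0.025, 1.0, -0.0, -0.002]
contact_force: [0.4, -0.1, -0.4]
opening: -0.1
```

Run:
```python
from ov import *
err([456,-88,11],down(93))
t,d=camera('top');crop(t,205,120,325,220,6.5,'pics/t7.png')
s,d=camera('scene')
crop(s,195,160,285,270,7,'pics/s7.png')
T,R0,_=cur();C=cloud('scene',d);q=(C[d>0]-T)@R0;w=(abs(q[:,0])<14)&(abs(q[:,1])<15)&(q[:,2]>-110)&(q[:,2]<20);print(np.histogram(q[w,2],bins=range(-110,21,5)))
```

```text
t 9.25 pos [454.9 -88.4  83.1] tool-frame d [-1.4  0.4 72.1] rot [-0.  -0.2 -0.1] op -0.1 F [ 0.4 -0.1 -0.4] q [-0.43  0.22  1.89 -0.    1.04 -2.05]
(array([3, 3, 1, 7, 9, 4, 5, 7, 5, 8, 4, 7, 6, 2, 2, 0, 0, 0, 0, 0, 0, 0,
       0, 0, 0, 0]), array([-110, -105, -100,  -95,  -90,  -85,  -80,  -75,  -70,  -65,  -60,
        -55,  -50,  -45,  -40,  -35,  -30,  -25,  -20,  -15,  -10,   -5,
          0,    5,   10,   15,   20]))
```

View pics/t7.png

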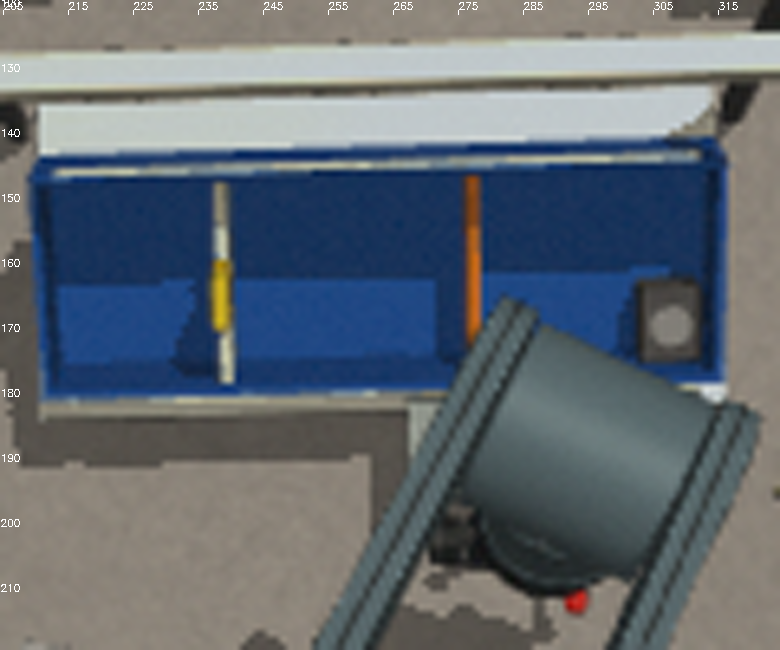

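View pics/s7.png

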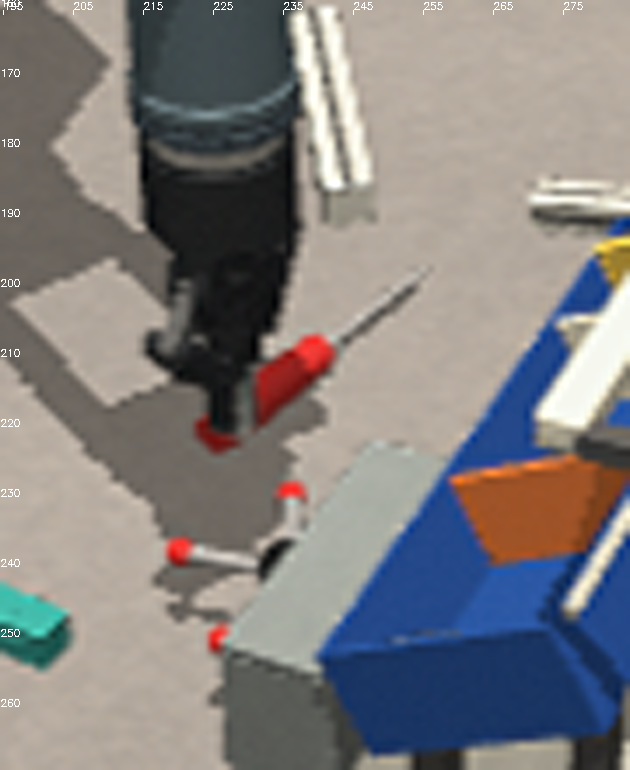

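```bash
cat > arc.py <<'E'
from pl import *
def arc(a0,a1,n,r=46,psi=93,p0=None):
    Rm=down(psi);an=np.radians(np.linspace(a0,a1,n+1));P=HUB[:2]+r*np.c_[np.cos(an),np.sin(an)]
    if p0 is not None: P[0]=p0[:2]
    D=np.c_[np.diff(P,axis=0),np.zeros(n)]@Rm/20;print(P[0].round(1),P[-1].round(1));print(D[:,:2].round(2).tolist())
E
python3 - <<'E'
from arc import *
arc(158,233,11,p0=[456.4,-88])
E
```

```text
[456.4 -88. ] [ 470.  -141.7]
[[0.17, -0.24], [0.07, -0.26], [0.04, -0.27], [0.01, -0.27], [-0.03, -0.27], [-0.06, -0.27], [-0.09, -0.26], [-0.12, -0.25], [-0.15, -0.23], [-0.17, -0.21], [-0.2, -0.19]]
```

Emit:
{"op": "send_rows", "data": {
  "targets": [
    {"tx": -0.07,"ty": 0.02,"tz": 0.9,"ax": 0,"ay": 0,"az": 0,"claw": -1},
    {"tx": 0,"ty": 0,"tz": 0.9,"ax": 0,"ay": 0,"az": 0,"claw": -1},
    {"tx": 0,"ty": 0,"tz": 0.9,"ax": 0,"ay": 0,"az": 0,"claw": -1},
    {"tx": 0,"ty": 0,"tz": 0.9,"ax": 0,"ay": 0,"az": 0,"claw": -1},
    {"tx": 0,"ty": 0,"tz": 0,"ax": 0,"ay": 0,"az": 0,"claw": -1}
  ]
}}

```text
time: 9.85
ee_pos: [455.6, -85.0, 10.5]
orientation: [-0.027, 1.0, 0.001, -0.002]
contact_force: [-0.3, 0.1, -0.6]
opening: 0.1
```

Emit:
{"op": "send_rows", "data": {
  "targets": [
    {"tx": 0.15,"ty": -0.3,"tz": 0,"ax": 0,"ay": 0,"az": 0,"claw": -1},
    {"tx": 0.07,"ty": -0.28,"tz": 0,"ax": 0,"ay": 0,"az": 0,"claw": -1},
    {"tx": 0.04,"ty": -0.27,"tz": 0,"ax": 0,"ay": 0,"az": 0,"claw": -1},
    {"tx": 0.01,"ty": -0.27,"tz": 0,"ax": 0,"ay": 0,"az": 0,"claw": -1},
    {"tx": -0.03,"ty": -0.27,"tz": 0,"ax": 0,"ay": 0,"az": 0,"claw": -1},
    {"tx": -0.06,"ty": -0.27,"tz": 0,"ax": 0,"ay": 0,"az": 0,"claw": -1}
  ]
}}

```text
time: 10.45
ee_pos: [455.6, -118.6, 13.2]
orientation: [-0.026, 1.0, 0.001, 0.0]
contact_force: [-1.6, 7.6, 0.8]
opening: -0.0
```

Run:
```python
from arc import *
err([456,-88,11],down(93))
t,d=camera('top');crop(t,205,120,325,220,6.5,'pics/t8.png')
s,d=camera('scene')
crop(s,195,160,285,270,7,'pics/s8.png')
```

```text
t 10.45 pos [ 455.6 -118.6   13.2] tool-frame d [-2.  30.6  2.2] rot [ 0.1  0.  -0. ] op -0.0 F [-1.6  7.6  0.8] q [-0.49  0.33  1.95  0.    0.87 -2.12]
```

View pics/s8.png

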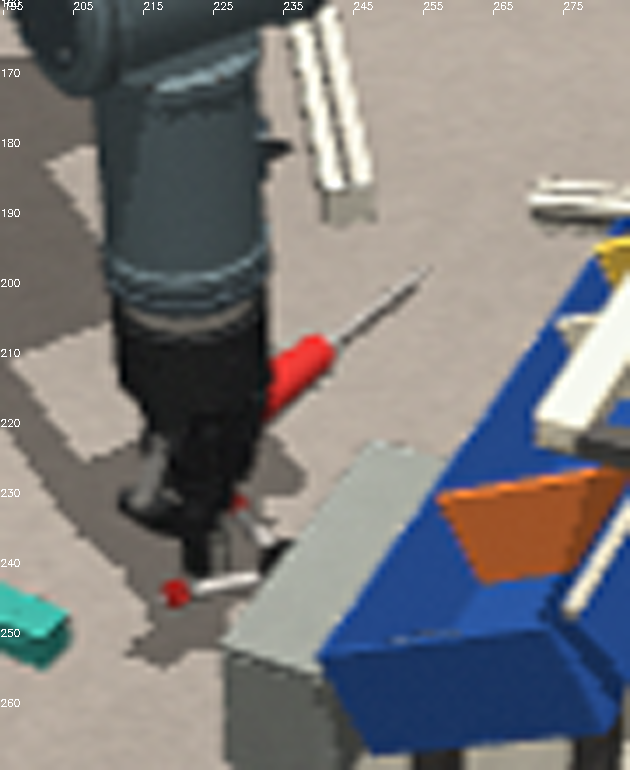

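Emit:
{"op": "send_rows", "data": {
  "targets": [
    {"tx": -0.09,"ty": -0.26,"tz": 0.2,"ax": 0,"ay": 0,"az": 0,"claw": -1},
    {"tx": -0.12,"ty": -0.25,"tz": 0.1,"ax": 0,"ay": 0,"az": 0,"claw": -1},
    {"tx": -0.15,"ty": -0.23,"tz": 0,"ax": 0,"ay": 0,"az": 0,"claw": -1},
    {"tx": -0.17,"ty": -0.21,"tz": 0,"ax": 0,"ay": 0,"az": 0,"claw": -1},
    {"tx": -0.2,"ty": -0.19,"tz": 0,"ax": 0,"ay": 0,"az": 0,"claw": -1},
    {"tx": 0,"ty": 0,"tz": 0,"ax": 0,"ay": 0,"az": 0,"claw": -1}
  ]
}}

```text
time: 11.15
ee_pos: [469.7, -141.1, 6.1]
orientation: [-0.026, 1.0, 0.001, -0.002]
contact_force: [-2.2, 3.8, -0.7]
opening: 0.0
```

Run:
```python
from arc import *
err([470,-141.7,11],down(93))
t,d=camera('top');crop(t,205,120,325,220,6.5,'pics/t9.png')
s,d=camera('scene')
crop(s,195,160,285,270,7,'pics/s9.png')
```

```text
t 11.15 pos [ 469.7 -141.1    6.1] tool-frame d [-0.3 -0.6 -4.9] rot [ 0.1 -0.2 -0. ] op 0.0 F [-2.2  3.8 -0.7] q [-0.52  0.37  1.9  -0.    0.87 -2.14]
```

View pics/s9.png

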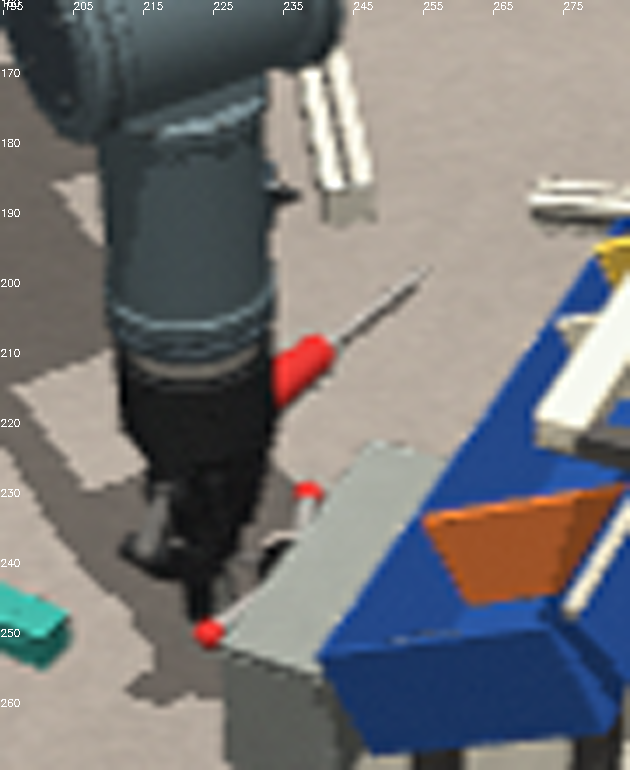

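View pics/t9.png

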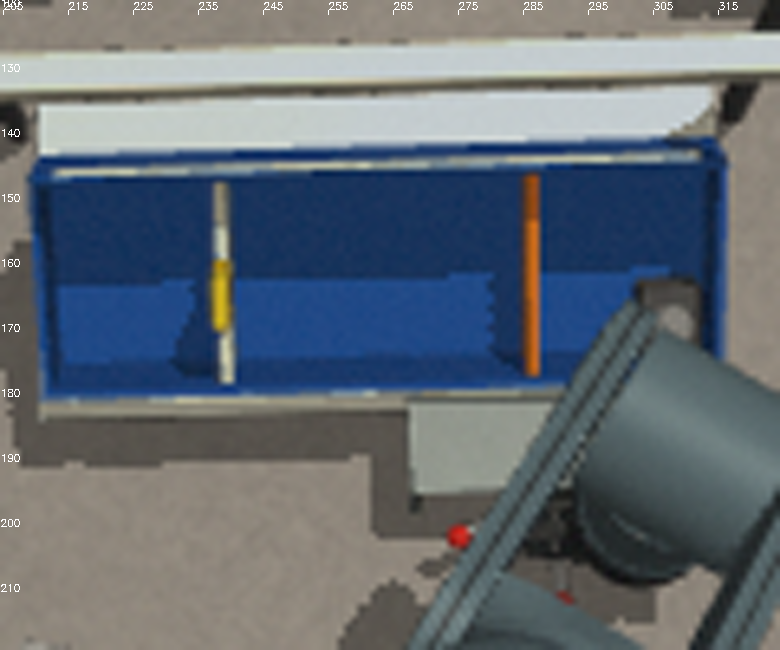

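Run:
```python
from arc import *
from scipy.optimize import brentq
def ydiv(a,b,x):
    u,v=205+a/6.5-.5,120+b/6.5-.5
    return brentq(lambda y:proj('top',tote(x,y,58))[0][0]-u,-190,190)
print('white',ydiv(227,382,-58),ydiv(222,182,58),'orange',ydiv(533,376,-58),ydiv(532,176,58),'orange0',ydiv(474,376,-58),ydiv(473,177,58),'white0',ydiv(352,380,-58),ydiv(349,180,58))
p0,R0,o=cur();h=HUB[:2]+46*np.array([np.cos(np.radians(147)),np.sin(np.radians(147))])
print((R0.T@np.r_[h-p0[:2],0]/20).round(2))
arc(147,200,9)
```

```text
white 89.64571548899356 86.77222563625732 orange -85.83503383391313 -86.35181718781199 orange0 -52.053742708480215 -53.455082313291186 white0 17.879693700245397 15.764474497521062
[0.37 3.08 0.  ]
[459.1 -79.9] [ 454.5 -120.7]
[[0.13, -0.2], [0.11, -0.21], [0.09, -0.22], [0.06, -0.23], [0.04, -0.23], [0.01, -0.24], [-0.01, -0.24], [-0.03, -0.23], [-0.06, -0.23]]
```

Emit:
{"op": "send_rows", "data": {
  "targets": [
    {"tx": 0.1,"ty": 0.15,"tz": 0,"ax": 0,"ay": 0,"az": 0,"claw": -1},
    {"tx": 0,"ty": 0,"tz": -0.95,"ax": 0,"ay": 0,"az": 0,"claw": -1},
    {"tx": 0,"ty": 0,"tz": -0.95,"ax": 0,"ay": 0,"az": 0,"claw": -1},
    {"tx": 0.09,"ty": 0.95,"tz": 0,"ax": 0,"ay": 0,"az": 0,"claw": -1},
    {"tx": 0.09,"ty": 0.95,"tz": 0,"ax": 0,"ay": 0,"az": 0,"claw": -1},
    {"tx": 0.09,"ty": 0.95,"tz": 0,"ax": 0,"ay": 0,"az": 0,"claw": -1},
    {"tx": 0,"ty": 0.08,"tz": 0,"ax": 0,"ay": 0,"az": 0,"claw": -1},
    {"tx": 0,"ty": 0,"tz": 0,"ax": 0,"ay": 0,"az": 0,"claw": -1}
  ]
}}

```text
time: 12.05
ee_pos: [461.7, -81.0, 44.8]
orientation: [-0.027, 1.0, -0.001, 0.001]
contact_force: [-0.7, -0.4, -0.6]
opening: -0.1
```

Run:
```python
from arc import *
err([459.1,-79.9,9],down(93))
```

```text
t 12.05 pos [461.7 -81.   44.8] tool-frame d [ 2.6  1.4 35.8] rot [-0.1  0.1  0.1] op -0.1 F [-0.7 -0.4 -0.6] q [-0.41  0.27  1.92 -0.    0.94 -2.03]
```

Descend behind the second spoke and push it.

Emit:
{"op": "send_rows", "data": {
  "targets": [
    {"tx": 0.13,"ty": 0.07,"tz": 0.9,"ax": 0,"ay": 0,"az": 0,"claw": -1},
    {"tx": 0,"ty": 0,"tz": 0.9,"ax": 0,"ay": 0,"az": 0,"claw": -1},
    {"tx": 0.13,"ty": -0.2,"tz": 0,"ax": 0,"ay": 0,"az": 0,"claw": -1},
    {"tx": 0.11,"ty": -0.21,"tz": 0,"ax": 0,"ay": 0,"az": 0,"claw": -1},
    {"tx": 0.09,"ty": -0.22,"tz": 0,"ax": 0,"ay": 0,"az": 0,"claw": -1},
    {"tx": 0.06,"ty": -0.23,"tz": 0,"ax": 0,"ay": 0,"az": 0,"claw": -1},
    {"tx": 0.04,"ty": -0.23,"tz": 0,"ax": 0,"ay": 0,"az": 0,"claw": -1},
    {"tx": 0.01,"ty": -0.24,"tz": 0,"ax": 0,"ay": 0,"az": 0,"claw": -1}
  ]
}}

```text
time: 12.85
ee_pos: [450.9, -106.0, 9.0]
orientation: [-0.026, 1.0, 0.0, 0.0]
contact_force: [1.7, 8.2, 0.5]
opening: -0.6
```

Emit:
{"op": "send_rows", "data": {
  "targets": [
    {"tx": -0.01,"ty": -0.24,"tz": 0,"ax": 0,"ay": 0,"az": 0,"claw": -1},
    {"tx": -0.03,"ty": -0.23,"tz": 0,"ax": 0,"ay": 0,"az": 0,"claw": -1},
    {"tx": -0.06,"ty": -0.23,"tz": 0,"ax": 0,"ay": 0,"az": 0,"claw": -1},
    {"tx": 0,"ty": 0,"tz": 0,"ax": 0,"ay": 0,"az": 0,"claw": -1}
  ]
}}

```text
time: 13.25
ee_pos: [452.9, -120.4, 8.7]
orientation: [-0.026, 1.0, -0.0, -0.0]
contact_force: [-1.0, 3.3, 0.9]
opening: -0.3
```

Run:
```python
from arc import *
err([454.5,-120.7,9],down(93))
t,d=camera('top');crop(t,205,120,325,220,6.5,'pics/t10.png')
```

```text
t 13.25 pos [ 452.9 -120.4    8.7] tool-frame d [-1.5 -0.4 -0.3] rot [-0. -0. -0.] op -0.3 F [-1.   3.3  0.9] q [-0.5   0.33  1.96 -0.    0.85 -2.12]
```

View pics/t10.png

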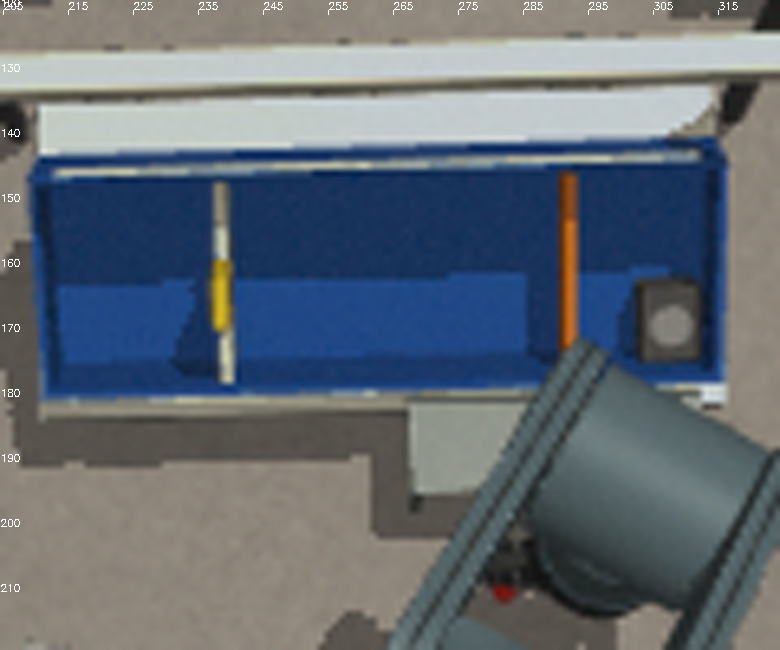

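Both dividers look set: white about 88.7, orange about -106.7, so the difference is about 195.5 mm. I'll lift clear and check with a clean picture on the way to the rail.

Emit:
{"op": "send_rows", "data": {
  "targets": [
    {"tx": 0,"ty": 0.2,"tz": 0,"ax": 0,"ay": 0,"az": 0,"claw": -1},
    {"tx": 0,"ty": 0,"tz": -0.9,"ax": 0,"ay": 0,"az": 0,"claw": -1},
    {"tx": 0,"ty": 0,"tz": -0.9,"ax": 0,"ay": 0,"az": 0,"claw": -1},
    {"tx": 0,"ty": 0,"tz": -0.9,"ax": 0,"ay": 0,"az": 0,"claw": -1},
    {"tx": 0,"ty": 0,"tz": -0.9,"ax": 0,"ay": 0,"az": 0,"claw": 0},
    {"tx": 0,"ty": 0,"tz": -0.6,"ax": 0,"ay": 0,"az": 0,"claw": 0}
  ]
}}

```text
time: 13.9
ee_pos: [454.1, -117.0, 93.9]
orientation: [-0.026, 1.0, -0.002, 0.001]
contact_force: [0.4, 0.3, -0.9]
opening: 28.8
```

Run:
```python
from pl import *
where()
plan([518,330.4,70],down(107.3))
```

```text
tote coords of tcp [-160.7 -109.   103.4] t 13.9 op 28.8 F [ 0.4  0.3 -0.9] q [-0.49  0.21  1.87 -0.    1.07 -2.11]
N 23 t [-0.3   0.94  0.05] a [-0.   0.  -0.1] | total dt/20 [-4.37 22.18  1.13] rv/6 [-0.03  0.02 -2.38]
```

Emit:
{"op": "send_rows", "data": {
  "targets": [
    {"tx": -0.3,"ty": 0.94,"tz": 0,"ax": 0,"ay": 0,"az": -0.1,"claw": 0},
    {"tx": -0.3,"ty": 0.94,"tz": 0,"ax": 0,"ay": 0,"az": -0.1,"claw": 0},
    {"tx": -0.3,"ty": 0.94,"tz": 0,"ax": 0,"ay": 0,"az": -0.1,"claw": 0},
    {"tx": -0.3,"ty": 0.94,"tz": 0,"ax": 0,"ay": 0,"az": -0.1,"claw": 0},
    {"tx": -0.3,"ty": 0.94,"tz": 0,"ax": 0,"ay": 0,"az": -0.1,"claw": 0},
    {"tx": -0.3,"ty": 0.94,"tz": 0,"ax": 0,"ay": 0,"az": -0.1,"claw": 0},
    {"tx": -0.3,"ty": 0.94,"tz": 0,"ax": 0,"ay": 0,"az": -0.1,"claw": 0},
    {"tx": -0.3,"ty": 0.94,"tz": 0,"ax": 0,"ay": 0,"az": -0.1,"claw": 0}
  ]
}}

```text
time: 14.7
ee_pos: [488.3, 38.3, 92.5]
orientation: [-0.068, 0.998, -0.001, 0.001]
contact_force: [0.4, 0.4, 0.3]
opening: 42.3
```

Emit:
{"op": "send_rows", "data": {
  "targets": [
    {"tx": -0.3,"ty": 0.94,"tz": 0,"ax": 0,"ay": 0,"az": -0.1,"claw": 0},
    {"tx": -0.3,"ty": 0.94,"tz": 0,"ax": 0,"ay": 0,"az": -0.1,"claw": 0},
    {"tx": -0.3,"ty": 0.94,"tz": 0,"ax": 0,"ay": 0,"az": -0.1,"claw": 0},
    {"tx": -0.3,"ty": 0.94,"tz": 0,"ax": 0,"ay": 0,"az": -0.1,"claw": 0},
    {"tx": -0.3,"ty": 0.94,"tz": 0,"ax": 0,"ay": 0,"az": -0.1,"claw": 0},
    {"tx": -0.3,"ty": 0.94,"tz": 0,"ax": 0,"ay": 0,"az": -0.1,"claw": 0},
    {"tx": -0.3,"ty": 0.94,"tz": 0,"ax": 0,"ay": 0,"az": -0.1,"claw": 0},
    {"tx": -0.3,"ty": 0.94,"tz": 0,"ax": 0,"ay": 0,"az": -0.1,"claw": 0}
  ]
}}

```text
time: 15.5
ee_pos: [509.6, 195.0, 92.3]
orientation: [-0.11, 0.994, -0.001, 0.001]
contact_force: [0.2, 0.1, -0.1]
opening: 42.9
```

Emit:
{"op": "send_rows", "data": {
  "targets": [
    {"tx": -0.3,"ty": 0.94,"tz": 0,"ax": 0,"ay": 0,"az": -0.1,"claw": 0},
    {"tx": -0.3,"ty": 0.94,"tz": 0,"ax": 0,"ay": 0,"az": -0.1,"claw": 0},
    {"tx": -0.3,"ty": 0.94,"tz": 0,"ax": 0,"ay": 0,"az": -0.1,"claw": 0},
    {"tx": -0.3,"ty": 0.94,"tz": 0.2,"ax": 0,"ay": 0,"az": -0.1,"claw": 0},
    {"tx": -0.3,"ty": 0.94,"tz": 0.3,"ax": 0,"ay": 0,"az": -0.1,"claw": 0},
    {"tx": -0.3,"ty": 0.94,"tz": 0.3,"ax": 0,"ay": 0,"az": -0.1,"claw": 0},
    {"tx": -0.3,"ty": 0.94,"tz": 0.3,"ax": 0,"ay": 0,"az": -0.1,"claw": 0},
    {"tx": 0,"ty": 0,"tz": 0,"ax": 0,"ay": 0,"az": 0,"claw": 0}
  ]
}}

```text
time: 16.3
ee_pos: [516.6, 334.1, 69.2]
orientation: [-0.147, 0.989, -0.0, 0.0]
contact_force: [0.1, -0.1, 0.5]
opening: 42.7
```

Run:
```python
from ov import *
err([518,330.4,-33],down(107.3))
t,d=camera('top');ov('top',t,205,120,325,220,6.5,'pics/t11.png',wy=88.7,oy=-106.6)
crop(t,150,150,220,230,7.5,'pics/t11r.png')
s,d=camera('scene');crop(s,225,100,325,220,5.8,'pics/s11.png')
```

```text
t 16.3 pos [516.6 334.1  69.2] tool-frame d [ -0.3  -3.9 102.2] rot [-0.  -0.  -0.4] op 42.7 F [ 0.1 -0.1  0.5] q [ 0.39  0.48  1.53 -0.    1.13 -1.47]
```

View pics/t11.png

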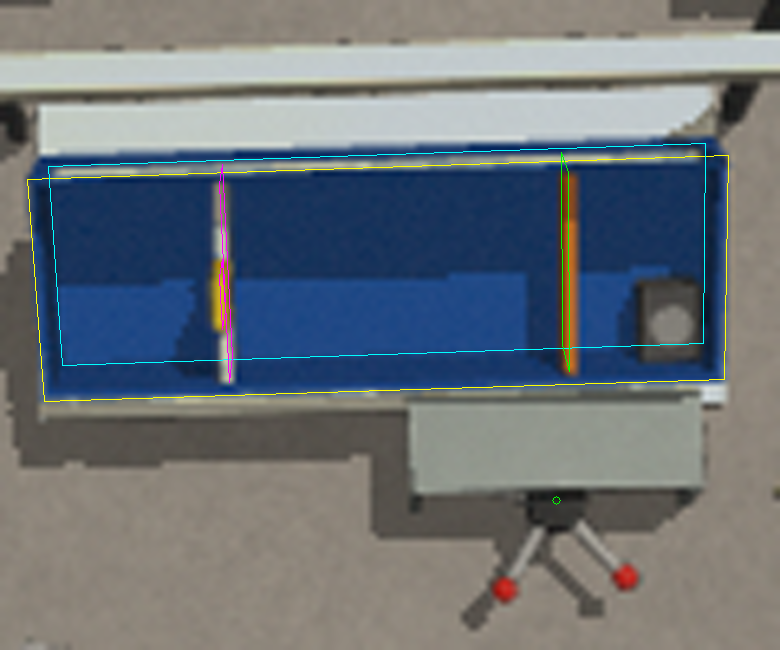

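View pics/t11r.png

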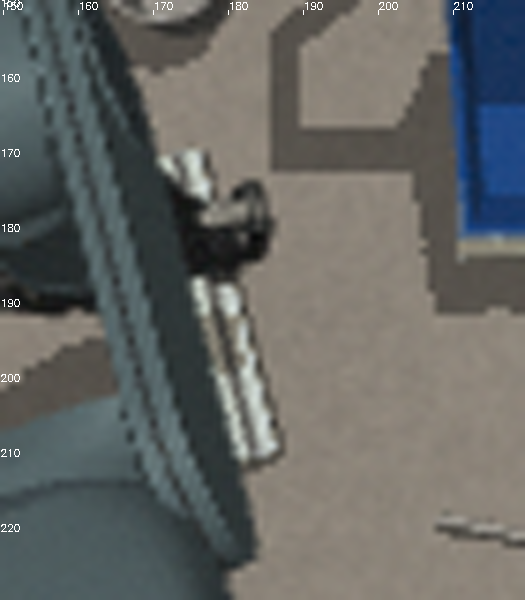

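View pics/s11.png

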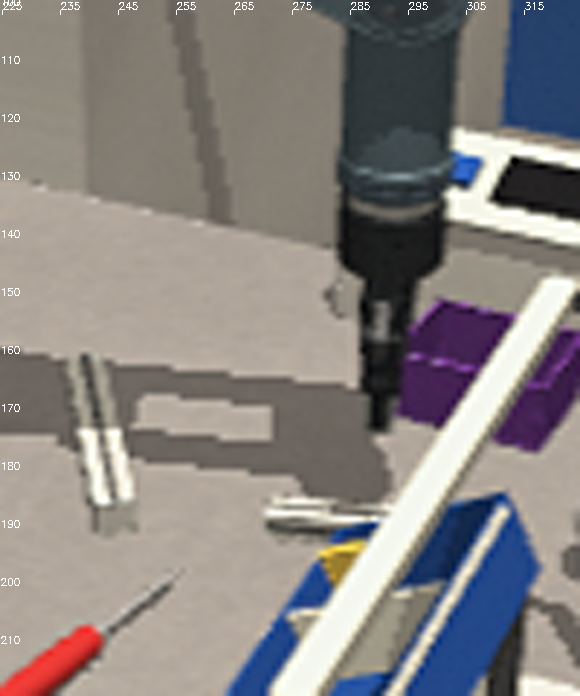

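Emit:
{"op": "send_rows", "data": {
  "targets": [
    {"tx": 0,"ty": -0.2,"tz": 0.8,"ax": 0,"ay": 0,"az": 0,"claw": 0},
    {"tx": 0,"ty": 0,"tz": 0.9,"ax": 0,"ay": 0,"az": -0.07,"claw": 0},
    {"tx": 0,"ty": 0,"tz": 0.9,"ax": 0,"ay": 0,"az": 0,"claw": 0},
    {"tx": 0,"ty": 0,"tz": 0.8,"ax": 0,"ay": 0,"az": 0,"claw": 0},
    {"tx": 0,"ty": 0,"tz": 0.6,"ax": 0,"ay": 0,"az": 0,"claw": 0},
    {"tx": 0,"ty": 0,"tz": 0.3,"ax": 0,"ay": 0,"az": 0,"claw": 0},
    {"tx": 0,"ty": 0,"tz": 0,"ax": 0,"ay": 0,"az": 0,"claw": 0}
  ]
}}

```text
time: 17.1
ee_pos: [517.5, 327.6, -16.8]
orientation: [-0.15, 0.989, -0.001, -0.001]
contact_force: [0.4, -1.0, -0.3]
opening: 42.6
```

Run:
```python
from ov import *
err([518,330.4,-33],down(107.3))
from scipy.optimize import brentq
def ydiv(a,b,x):
    u,v=205+a/6.5-.5,120+b/6.5-.5
    return brentq(lambda y:proj('top',tote(x,y,58))[0][0]-u,-190,190)
print('white',ydiv(227,382,-58),ydiv(221,182,58),'orange',ydiv(571,374,-58),ydiv(569,174,58))
for a,b in((505,590),(626,577)):
    q=onplane('top',205+a/6.5-.5,120+b/6.5-.5,56)[:2]-HUB[:2];an=np.degrees(np.arctan2(q[1],q[0]))%360;print(an,np.linalg.norm(q))
s,d=camera('scene');crop(s,255,140,325,220,8,'pics/s12.png')
```

```text
t 17.1 pos [517.5 327.6 -16.8] tool-frame d [-1.3  2.6 16.2] rot [-0.  -0.1 -0.1] op 42.6 F [ 0.4 -1.  -0.3] q [ 0.38  0.57  1.61 -0.    0.96 -1.49]
white 89.64571548899356 87.33179838261853 orange -107.57904079317076 -106.96936541679607
151.3609949194153 61.12508456808272
222.6884433705977 60.61483213919651
```

View pics/s12.png

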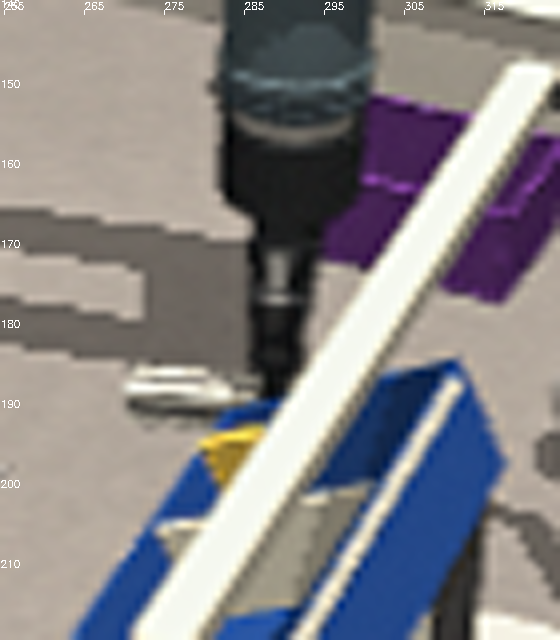

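Emit:
{"op": "send_rows", "data": {
  "targets": [
    {"tx": 0,"ty": 0.1,"tz": 0.3,"ax": 0,"ay": 0,"az": 0,"claw": 0},
    {"tx": 0,"ty": 0,"tz": 0.25,"ax": 0,"ay": 0,"az": 0,"claw": 0},
    {"tx": 0,"ty": 0,"tz": 0.1,"ax": 0,"ay": 0,"az": 0,"claw": 0},
    {"tx": 0,"ty": 0,"tz": 0,"ax": 0,"ay": 0,"az": 0,"claw": 0}
  ]
}}

```text
time: 17.55
ee_pos: [516.8, 330.1, -29.7]
orientation: [-0.15, 0.989, -0.0, -0.001]
contact_force: [-1.0, 0.3, -0.2]
opening: 42.9
```

Run:
```python
from pl import *
err([518,330.4,-33],down(107.3))
```

```text
t 17.55 pos [516.8 330.1 -29.7] tool-frame d [-1.3 -0.1  3.3] rot [-0.  -0.1 -0.1] op 42.9 F [-1.   0.3 -0.2] q [ 0.39  0.59  1.62 -0.    0.93 -1.48]
```

Emit:
{"op": "send_rows", "data": {
  "targets": [
    {"tx": 0,"ty": 0,"tz": 0.1,"ax": 0,"ay": 0,"az": 0,"claw": -1},
    {"tx": 0,"ty": 0,"tz": 0,"ax": 0,"ay": 0,"az": 0,"claw": -1},
    {"tx": 0,"ty": 0,"tz": 0,"ax": 0,"ay": 0,"az": 0,"claw": -1},
    {"tx": 0,"ty": 0,"tz": 0,"ax": 0,"ay": 0,"az": 0,"claw": -1},
    {"tx": 0,"ty": 0,"tz": 0,"ax": 0,"ay": 0,"az": 0,"claw": -1}
  ],
  "grip_force": 60
}}

```text
time: 18.05
ee_pos: [517.3, 330.3, -31.1]
orientation: [-0.15, 0.989, -0.0, -0.0]
contact_force: [-0.1, 0.2, 0.9]
opening: 22.5
```

Run:
```python
from pl import *
err([518,330.4,-33],down(107.3))
p0,R0,_=cur()
# raised
s=plan([517,330,120],R0)
# target above tote middle: tip at tote z ~ +130
s2=plan(tote(0,-9,110),LAY,s)
s2=plan(tote(0,-9,110),Rtool(-M[:,2],-M[:,0]),s)
```

```text
t 18.05 pos [517.3 330.3 -31.1] tool-frame d [-0.7 -0.1  1.9] rot [-0.  -0.  -0.1] op 22.5 F [-0.1  0.2  0.9] q [ 0.39  0.59  1.62 -0.    0.93 -1.48]
N 8 t [ 0.   -0.   -0.94] a [0. 0. 0.] | total dt/20 [ 0.02 -0.01 -7.56] rv/6 [0. 0. 0.]
N 21 t [-0.68 -0.65 -0.24] a [-0.16 -0.2   0.81] | total dt/20 [  1.67 -17.27  -2.75] rv/6 [-3.3  -4.23 16.98]
N 19 t [ 0.63 -0.77 -0.01] a [ 0.21 -0.16 -0.65] | total dt/20 [  1.67 -17.27  -2.75] rv/6 [  3.96  -3.09 -12.36]
```

```bash
cat > sim.py <<'E'
from pl import *
def sim(p,Rm,rows,half=85,under=-31.1):
    p=np.array(p,float);Rm=Rm.copy()
    for i,r in enumerate(rows):
        r=np.array(r,float);p=p+Rm@(r[:3]*20);Rm=Rm@R.from_rotvec(np.radians(r[3:]*6)).as_matrix()
        if i%2==0 or i==len(rows)-1:
            e=[p+Rm@np.array([sx,sy,under]) for sx in(-half,half) for sy in (-12,12)]
            e=np.array(e);t=(e-O)@M
            print(i,'tcp',p.round(0),'ends x',e[:,0].min().round(0),e[:,0].max().round(0),'y',e[:,1].min().round(0),e[:,1].max().round(0),'z',e[:,2].min().round(0),e[:,2].max().round(0),'tote zmin',t[:,2].min().round(0),'tcp tote',((p-O)@M).round(0))
    return p,Rm
E
python3 - <<'E'
from sim import *
p0,R0,_=cur()
p,Rm=sim(p0,R0,[[0,0,-.95,0,0,0]]*8)
p,Rm=sim(p,Rm,[[-.68,-.65,-.24,-.16,-.2,.81]]*21)
E
```

```text
0 tcp [517. 330. -12.] ends x 433.0 602.0 y 294.0 367.0 z 19.0 19.0 tote zmin -44.0 tcp tote [-134.  334.  -31.]
2 tcp [517. 330.  26.] ends x 433.0 602.0 y 294.0 367.0 z 57.0 57.0 tote zmin -10.0 tcp tote [-116.  334.    3.]
4 tcp [517. 330.  64.] ends x 433.0 602.0 y 294.0 367.0 z 95.0 95.0 tote zmin 23.0 tcp tote [-98. 334.  36.]
6 tcp [517. 330. 102.] ends x 433.0 602.0 y 294.0 367.0 z 133.0 133.0 tote zmin 57.0 tcp tote [-80. 334.  70.]
7 tcp [517. 330. 121.] ends x 433.0 602.0 y 294.0 367.0 z 152.0 152.0 tote zmin 74.0 tcp tote [-71. 334.  86.]
0 tcp [534. 322. 126.] ends x 448.0 619.0 y 291.0 351.0 z 155.0 159.0 tote zmin 72.0 tcp tote [-55. 325.  83.]
2 tcp [565. 301. 135.] ends x 478.0 649.0 y 283.0 315.0 z 161.0 172.0 tote zmin 69.0 tcp tote [-24. 302.  77.]
4 tcp [592. 274. 145.] ends x 503.0 674.0 y 249.0 294.0 z 167.0 184.0 tote zmin 70.0 tcp tote [  3. 274.  74.]
6 tcp [613. 243. 154.] ends x 525.0 693.0 y 203.0 276.0 z 174.0 195.0 tote zmin 72.0 tcp tote [ 25. 242.  73.]
8 tcp [629. 209. 162.] ends x 543.0 703.0 y 155.0 254.0 z 180.0 204.0 tote zmin 77.0 tcp tote [ 41. 207.  73.]
10 tcp [638. 172. 169.] ends x 557.0 705.0 y 107.0 228.0 z 186.0 211.0 tote zmin 84.0 tcp tote [ 50. 169.  76.]
12 tcp [641. 133. 174.] ends x 567.0 697.0 y 59.0 200.0 z 191.0 216.0 tote zmin 93.0 tcp tote [ 53. 131.  80.]
14 tcp [637.  95. 178.] ends x 572.0 681.0 y 13.0 169.0 z 195.0 219.0 tote zmin 104.0 tcp tote [50. 93. 86.]
16 tcp [627.  58. 179.] ends x 572.0 657.0 y -28.0 137.0 z 197.0 218.0 tote zmin 116.0 tcp tote [40. 56. 94.]
18 tcp [610.  22. 179.] ends x 568.0 626.0 y -65.0 106.0 z 199.0 215.0 tote zmin 128.0 tcp tote [ 23.  22. 102.]
20 tcp [588.  -9. 177.] ends x 558.0 588.0 y -96.0 75.0 z 198.0 210.0 tote zmin 142.0 tcp tote [  1.  -8. 111.]
```

Emit:
{"op": "send_rows", "data": {
  "targets": [
    {"tx": 0,"ty": 0,"tz": -0.4,"ax": 0,"ay": 0,"az": 0,"claw": -1},
    {"tx": 0,"ty": 0,"tz": -0.9,"ax": 0,"ay": 0,"az": 0,"claw": -1},
    {"tx": 0,"ty": 0,"tz": -0.95,"ax": 0,"ay": 0,"az": 0,"claw": -1},
    {"tx": 0,"ty": 0,"tz": -0.95,"ax": 0,"ay": 0,"az": 0.5,"claw": -1},
    {"tx": 0,"ty": 0,"tz": -0.95,"ax": 0,"ay": 0,"az": 1,"claw": -1},
    {"tx": 0,"ty": 0,"tz": -0.95,"ax": 0,"ay": 0,"az": 1,"claw": -1},
    {"tx": 0,"ty": 0,"tz": -0.95,"ax": 0,"ay": 0,"az": 1,"claw": -1},
    {"tx": 0,"ty": 0,"tz": -0.95,"ax": 0,"ay": 0,"az": 1,"claw": -1}
  ]
}}

```text
time: 18.85
ee_pos: [516.7, 329.9, 109.5]
orientation: [0.087, 0.996, -0.001, -0.001]
contact_force: [0.9, -0.2, -2.4]
opening: 22.5
```

Emit:
{"op": "send_rows", "data": {
  "targets": [
    {"tx": 0,"ty": 0,"tz": 0,"ax": 0,"ay": 0,"az": 1,"claw": -1},
    {"tx": 0,"ty": 0,"tz": 0,"ax": 0,"ay": 0,"az": 1,"claw": -1},
    {"tx": 0,"ty": 0,"tz": 0,"ax": 0,"ay": 0,"az": 1,"claw": -1},
    {"tx": 0,"ty": 0,"tz": 0,"ax": 0,"ay": 0,"az": 1,"claw": -1},
    {"tx": 0,"ty": 0,"tz": 0,"ax": 0,"ay": 0,"az": 1,"claw": -1},
    {"tx": 0,"ty": 0,"tz": 0,"ax": 0,"ay": 0,"az": 1,"claw": -1},
    {"tx": 0,"ty": 0,"tz": 0,"ax": 0,"ay": 0,"az": 1,"claw": -1},
    {"tx": 0,"ty": 0,"tz": 0,"ax": 0,"ay": 0,"az": 1,"claw": -1}
  ]
}}

```text
time: 19.65
ee_pos: [516.7, 329.9, 108.6]
orientation: [0.485, 0.875, -0.001, -0.0]
contact_force: [1.0, 0.2, -2.1]
opening: 22.8
```

Run:
```python
from sim import *
where();err(tote(0,-9,110),LAY)
p0,R0,_=cur()
s=plan([517,330,p0[2]],down(3.04))
s=plan([545,80,170],down(3.04),s)
s=plan(tote(0,-9,110),LAY,s)
s,d=camera('scene');crop(s,235,110,335,220,5.4,'pics/s13.png')
```

```text
tote coords of tcp [-77.7 334.   75.9] t 19.65 op 22.8 F [ 1.   0.2 -2.1] q [ 0.39  0.44  1.49 -0.    1.22 -0.17]
t 19.65 pos [516.7 329.9 108.6] tool-frame d [-325.6 -120.   -66.3] rot [-27.5  -7.   28.4] op 22.8 F [ 1.   0.2 -2.1] q [ 0.39  0.44  1.49 -0.    1.22 -0.17]
N 5 t [ 0.  0. -0.] a [-0.    0.    0.96] | total dt/20 [-0.    0.02 -0.  ] rv/6 [-0.02  0.01  4.82]
N 13 t [-0.97  0.06 -0.24] a [0. 0. 0.] | total dt/20 [-12.56   0.74  -3.07] rv/6 [0. 0. 0.]
N 5 t [-0.92  0.38  0.02] a [-0.93 -0.    0.  ] | total dt/20 [-4.6   1.88 -0.26] rv/6 [-4.67 -0.    0.  ]
```

View pics/s13.png

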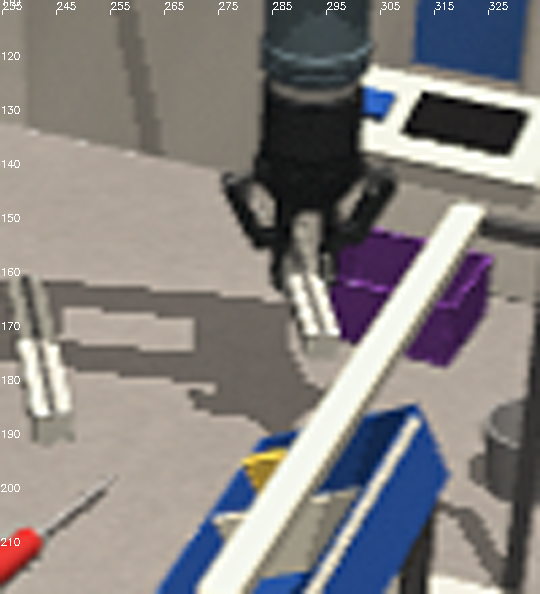

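The rail hangs level in the grip. Next: finish the yaw, cross to the tote, tilt.

Emit:
{"op": "send_rows", "data": {
  "targets": [
    {"tx": 0,"ty": 0,"tz": 0,"ax": 0,"ay": 0,"az": 0.96,"claw": -1},
    {"tx": 0,"ty": 0,"tz": 0,"ax": 0,"ay": 0,"az": 0.96,"claw": -1},
    {"tx": 0,"ty": 0,"tz": 0,"ax": 0,"ay": 0,"az": 0.96,"claw": -1},
    {"tx": 0,"ty": 0,"tz": 0,"ax": 0,"ay": 0,"az": 0.96,"claw": -1},
    {"tx": 0,"ty": 0,"tz": -0.3,"ax": 0,"ay": 0,"az": 0.96,"claw": -1},
    {"tx": -0.95,"ty": 0.06,"tz": -0.24,"ax": 0,"ay": 0,"az": 0,"claw": -1},
    {"tx": -0.95,"ty": 0.06,"tz": -0.24,"ax": 0,"ay": 0,"az": 0,"claw": -1},
    {"tx": -0.95,"ty": 0.06,"tz": -0.24,"ax": 0,"ay": 0,"az": 0,"claw": -1}
  ]
}}

```text
time: 20.5
ee_pos: [523.8, 272.9, 129.3]
orientation: [0.685, 0.729, -0.001, -0.0]
contact_force: [-0.5, -1.1, -2.3]
opening: 22.5
```

Emit:
{"op": "send_rows", "data": {
  "targets": [
    {"tx": -0.95,"ty": 0.06,"tz": -0.24,"ax": 0,"ay": 0,"az": 0,"claw": -1},
    {"tx": -0.95,"ty": 0.06,"tz": -0.24,"ax": 0,"ay": 0,"az": 0,"claw": -1},
    {"tx": -0.95,"ty": 0.06,"tz": -0.24,"ax": 0,"ay": 0,"az": 0,"claw": -1},
    {"tx": -0.95,"ty": 0.06,"tz": -0.24,"ax": 0,"ay": 0,"az": 0,"claw": -1},
    {"tx": -0.95,"ty": 0.06,"tz": -0.24,"ax": 0,"ay": 0,"az": 0,"claw": -1},
    {"tx": -0.95,"ty": 0.06,"tz": -0.24,"ax": 0,"ay": 0,"az": 0,"claw": -1},
    {"tx": -0.95,"ty": 0.06,"tz": -0.24,"ax": 0,"ay": 0,"az": 0,"claw": -1},
    {"tx": -0.95,"ty": 0.06,"tz": -0.24,"ax": 0,"ay": 0,"az": 0,"claw": -1}
  ]
}}

```text
time: 21.3
ee_pos: [542.5, 121.6, 167.9]
orientation: [0.685, 0.729, -0.001, -0.0]
contact_force: [0.4, 0.2, -2.5]
opening: 22.4
```

Run:
```python
from sim import *
where()
s=plan(tote(0,-9,110),LAY)
```

```text
tote coords of tcp [-36.9 124.6 121.3] t 21.3 op 22.4 F [ 0.4  0.2 -2.5] q [ 0.02  0.29  1.56 -0.    1.3  -0.04]
N 7 t [-0.96  0.27  0.  ] a [-0.67 -0.    0.01] | total dt/20 [-6.7   1.83 -0.36] rv/6 [-4.68 -0.01  0.09]
```

Emit:
{"op": "send_rows", "data": {
  "targets": [
    {"tx": -0.96,"ty": 0.27,"tz": 0,"ax": -0.67,"ay": 0,"az": 0.01,"claw": -1},
    {"tx": -0.96,"ty": 0.27,"tz": 0,"ax": -0.67,"ay": 0,"az": 0.01,"claw": -1},
    {"tx": -0.96,"ty": 0.27,"tz": 0,"ax": -0.67,"ay": 0,"az": 0.01,"claw": -1},
    {"tx": -0.96,"ty": 0.27,"tz": 0,"ax": -0.67,"ay": 0,"az": 0.01,"claw": -1},
    {"tx": -0.96,"ty": 0.27,"tz": 0,"ax": -0.67,"ay": 0,"az": 0.01,"claw": -1},
    {"tx": -0.96,"ty": 0.27,"tz": 0,"ax": -0.67,"ay": 0,"az": 0.01,"claw": -1},
    {"tx": -0.96,"ty": 0.27,"tz": 0,"ax": -0.67,"ay": 0,"az": 0.01,"claw": -1},
    {"tx": 0,"ty": 0,"tz": 0,"ax": 0,"ay": 0,"az": 0,"claw": -1}
  ]
}}

```text
time: 22.1
ee_pos: [585.2, -11.2, 174.5]
orientation: [0.668, 0.703, 0.176, 0.167]
contact_force: [-0.3, -0.1, -2.1]
opening: 22.4
```

Run:
```python
from ov import *
where()
s=plan(tote(0,-9,-20),LAY)
t,d=camera('top');ov('top',t,205,120,325,220,6.5,'pics/t14.png',wy=89,oy=-107)
s,d=camera('scene');crop(s,225,120,325,240,5.8,'pics/s14.png')
```

```text
tote coords of tcp [ -2.4 -10.2 110.4] t 22.1 op 22.4 F [-0.3 -0.1 -2.1] q [-0.33  0.05  1.96  0.28  0.7  -0.56]
N 7 t [0.01 0.02 0.93] a [ 0.  0. -0.] | total dt/20 [0.06 0.12 6.52] rv/6 [ 0.    0.   -0.02]
```

View pics/t14.png

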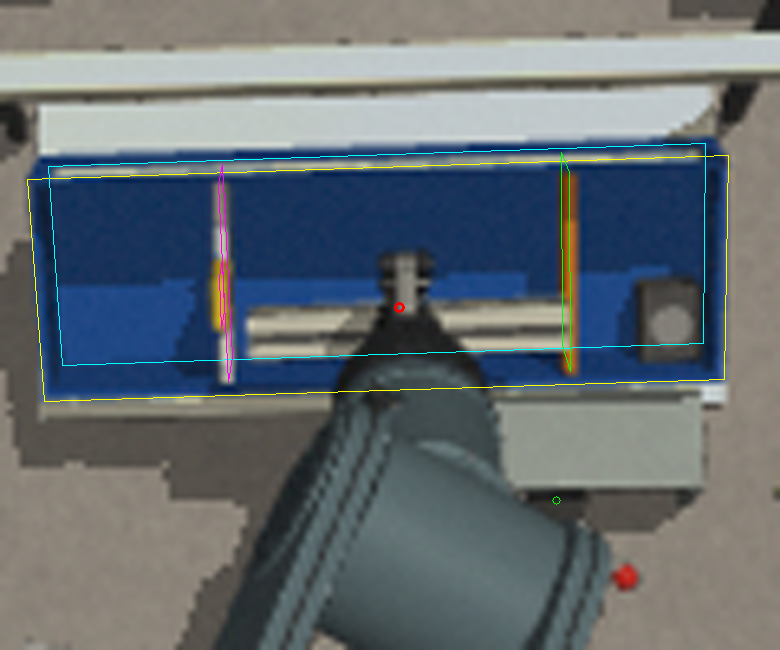

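View pics/s14.png

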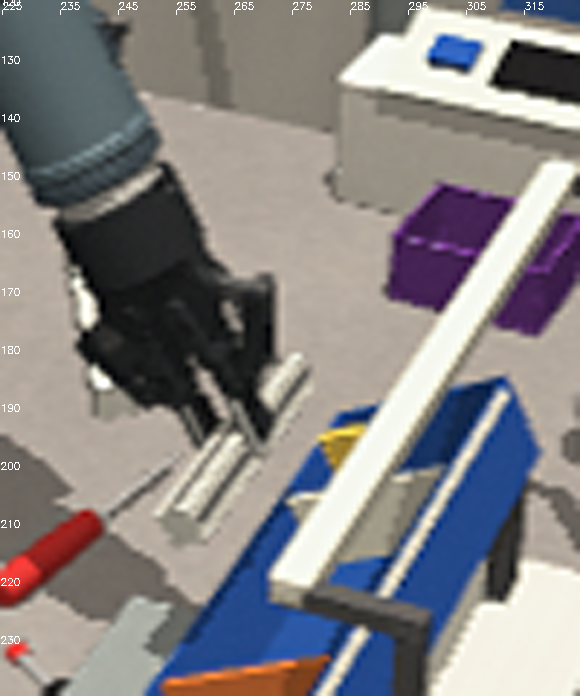

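Run:
```python
from pl import *
from scipy.optimize import brentq
def yat(a,x,z):
    u=205+a/6.5-.5
    return brentq(lambda y:proj('top',tote(x,y,z))[0][0]-u,-250,250)
for a in (248,572): print(yat(a,-3,165))
for q in [(-2.4,-10,165),(-2.4,75,165),(-2.4,-95,165)]: print(((proj('top',tote(*q))[0]+.5-[205,120])*6.5).round(0))
```

```text
71.51683070730526
-99.05772264394624
[403. 335.]
[241. 341.]
[564. 330.]
```

Emit:
{"op": "send_rows", "data": {
  "targets": [
    {"tx": 0.24,"ty": 0.12,"tz": 0.6,"ax": 0,"ay": 0,"az": 0,"claw": -1},
    {"tx": 0,"ty": 0,"tz": 0.9,"ax": 0,"ay": 0,"az": 0,"claw": -1},
    {"tx": 0,"ty": 0,"tz": 0.9,"ax": 0,"ay": 0,"az": 0,"claw": -1},
    {"tx": 0,"ty": 0,"tz": 0.8,"ax": 0,"ay": 0,"az": 0,"claw": -1},
    {"tx": 0,"ty": 0,"tz": 0,"ax": 0,"ay": 0,"az": 0,"claw": -1}
  ]
}}

```text
time: 22.7
ee_pos: [618.7, -1.1, 117.1]
orientation: [0.667, 0.705, 0.176, 0.164]
contact_force: [-0.9, 0.8, -2.2]
opening: 22.3
```

Run:
```python
from ov import *
where()
t,d=camera('top');crop(t,205,120,325,220,6.5,'pics/t15.png')
```

```text
tote coords of tcp [ 0.7 -2.  43.8] t 22.7 op 22.3 F [-0.9  0.8 -2.2] q [-0.29  0.18  1.96  0.3   0.55 -0.56]
```

View pics/t15.png

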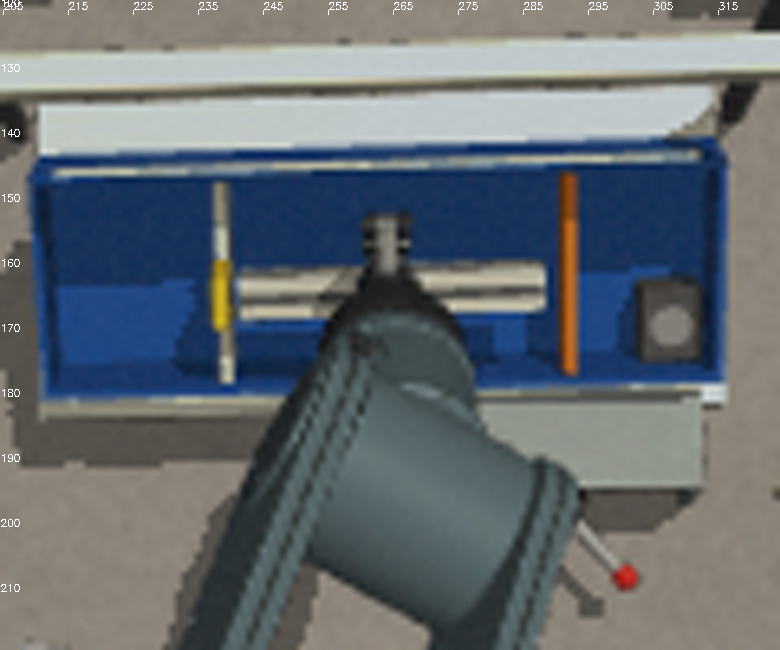

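Run:
```python
from pl import *
from scipy.optimize import brentq
def yat(a,x,z):
    u=205+a/6.5-.5
    return brentq(lambda y:proj('top',tote(x,y,z))[0][0]-u,-250,250)
for a in (240,545): print(yat(a,0,98))
where()
```

```text
78.00226567755867
-90.06322217573766
tote coords of tcp [ 1.4 -2.2 44.8] t 22.75 op 22.3 F [-0.4  0.5 -1.8] q [-0.29  0.18  1.96  0.3   0.56 -0.56]
```

Emit:
{"op": "send_rows", "data": {
  "targets": [
    {"tx": -0.15,"ty": -0.05,"tz": 0,"ax": 0,"ay": 0,"az": 0,"claw": -1},
    {"tx": 0,"ty": 0,"tz": 0.6,"ax": 0,"ay": 0,"az": 0,"claw": -1},
    {"tx": 0,"ty": 0,"tz": 0.6,"ax": 0,"ay": 0,"az": 0,"claw": -1},
    {"tx": 0,"ty": 0,"tz": 0.6,"ax": 0,"ay": 0,"az": 0,"claw": -1},
    {"tx": 0,"ty": 0,"tz": 0.6,"ax": 0,"ay": 0,"az": 0,"claw": -1},
    {"tx": 0,"ty": 0,"tz": 0.5,"ax": 0,"ay": 0,"az": 0,"claw": -1},
    {"tx": 0,"ty": 0,"tz": 0.3,"ax": 0,"ay": 0,"az": 0,"claw": -1},
    {"tx": 0,"ty": 0,"tz": 0,"ax": 0,"ay": 0,"az": 0,"claw": -1}
  ]
}}

```text
time: 23.55
ee_pos: [648.2, -4.3, 61.8]
orientation: [0.668, 0.704, 0.176, 0.166]
contact_force: [-0.1, -0.2, -1.5]
opening: 22.6
```

Run:
```python
from pl import *
where()
```

```text
tote coords of tcp [  0.6  -6.7 -18.8] t 23.55 op 22.6 F [-0.1 -0.2 -1.5] q [-0.27  0.31  1.96  0.37  0.43 -0.63]
```

Now about 7 mm above the floor. I'll step down gently and watch the force.

Emit:
{"op": "send_rows", "data": {
  "targets": [
    {"tx": 0,"ty": 0,"tz": 0.15,"ax": 0,"ay": 0,"az": 0,"claw": -1},
    {"tx": 0,"ty": 0,"tz": 0.1,"ax": 0,"ay": 0,"az": 0,"claw": -1},
    {"tx": 0,"ty": 0,"tz": 0,"ax": 0,"ay": 0,"az": 0,"claw": -1}
  ]
}}

```text
time: 23.85
ee_pos: [650.9, -4.4, 58.9]
orientation: [0.668, 0.704, 0.177, 0.167]
contact_force: [0.0, 0.6, -1.8]
opening: 22.9
```

Emit:
{"op": "send_rows", "data": {
  "targets": [
    {"tx": 0,"ty": 0,"tz": 0.08,"ax": 0,"ay": 0,"az": 0,"claw": -1},
    {"tx": 0,"ty": 0,"tz": 0,"ax": 0,"ay": 0,"az": 0,"claw": -1}
  ]
}}

```text
time: 24.05
ee_pos: [651.6, -4.3, 58.2]
orientation: [0.667, 0.704, 0.177, 0.167]
contact_force: [-4.1, 0.4, 3.4]
opening: 22.1
```

Run:
```python
from pl import *
where()
```

```text
tote coords of tcp [  1.9  -6.9 -23.6] t 24.05 op 22.1 F [-4.1  0.4  3.4] q [-0.27  0.32  1.96  0.38  0.42 -0.64]
```

The rail touches the floor. I'll release it slowly and see whether it slides.

Emit:
{"op": "send_rows", "data": {
  "targets": [
    {"tx": 0,"ty": 0,"tz": 0,"ax": 0,"ay": 0,"az": 0,"claw": -0.42},
    {"tx": 0,"ty": 0,"tz": 0,"ax": 0,"ay": 0,"az": 0,"claw": -0.38},
    {"tx": 0,"ty": 0,"tz": 0,"ax": 0,"ay": 0,"az": 0,"claw": -0.34},
    {"tx": 0,"ty": 0,"tz": 0,"ax": 0,"ay": 0,"az": 0,"claw": -0.3},
    {"tx": 0,"ty": 0,"tz": 0,"ax": 0,"ay": 0,"az": 0,"claw": -0.25},
    {"tx": 0,"ty": 0,"tz": 0,"ax": 0,"ay": 0,"az": 0,"claw": -0.2},
    {"tx": 0,"ty": 0,"tz": 0,"ax": 0,"ay": 0,"az": 0,"claw": -0.15}
  ]
}}

```text
time: 24.75
ee_pos: [651.6, -4.3, 57.3]
orientation: [0.668, 0.704, 0.176, 0.167]
contact_force: [0.4, -0.4, 0.7]
opening: 36.6
```

Run:
```python
from ov import *
where()
t,d=camera('top');crop(t,205,120,325,220,6.5,'pics/t16.png')
```

```text
tote coords of tcp [  1.5  -6.9 -24.3] t 24.75 op 36.6 F [ 0.4 -0.4  0.7] q [-0.27  0.32  1.96  0.38  0.42 -0.64]
```

View pics/t16.png

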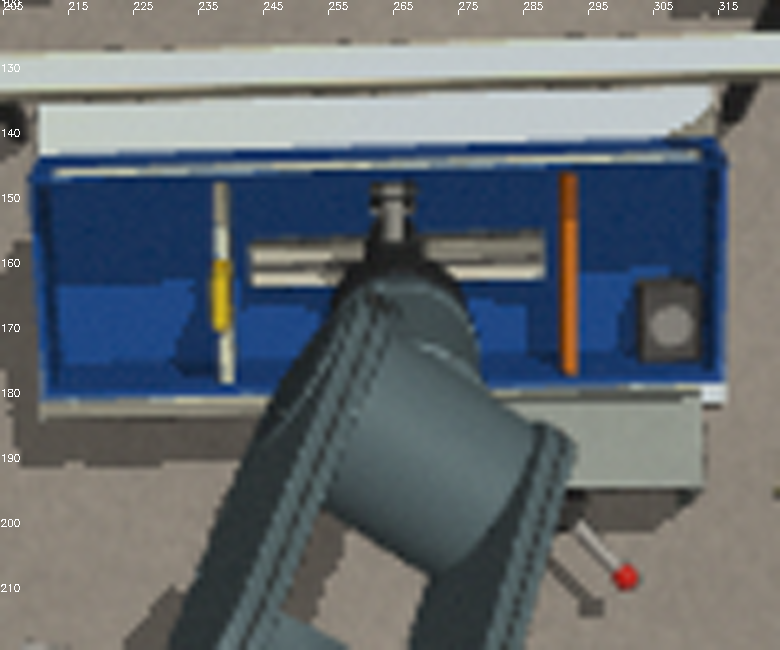

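The rail stays put between the dividers (crop 248–545). Now retreat.

Emit:
{"op": "send_rows", "data": {
  "targets": [
    {"tx": 0,"ty": 0,"tz": -0.2,"ax": 0,"ay": 0,"az": 0,"claw": -0.1},
    {"tx": 0,"ty": 0,"tz": -0.6,"ax": 0,"ay": 0,"az": 0,"claw": -0.1},
    {"tx": 0,"ty": 0,"tz": -0.95,"ax": 0,"ay": 0,"az": 0,"claw": -0.1},
    {"tx": 0,"ty": 0,"tz": -0.95,"ax": 0,"ay": 0,"az": 0,"claw": -0.1},
    {"tx": 0,"ty": 0,"tz": -0.95,"ax": 0,"ay": 0,"az": 0,"claw": -0.1},
    {"tx": 0,"ty": 0,"tz": -0.95,"ax": 0,"ay": 0,"az": 0,"claw": -0.1},
    {"tx": 0,"ty": 0,"tz": -0.95,"ax": 0,"ay": 0,"az": 0,"claw": -0.1},
    {"tx": 0,"ty": 0,"tz": -0.95,"ax": 0,"ay": 0,"az": 0,"claw": -0.1}
  ]
}}

```text
time: 25.6
ee_pos: [589.6, -7.8, 173.7]
orientation: [0.668, 0.704, 0.177, 0.167]
contact_force: [-0.2, 0.2, 0.4]
opening: 38.3
```

Run:
```python
from sim import *
where()
p0,R0,_=cur()
s=plan([454,-393,100],down(83.7))
s=plan([454,-393,100],down(-96.3))
```

```text
tote coords of tcp [  1.3  -7.1 107.6] t 25.6 op 38.3 F [-0.2  0.2  0.4] q [-0.32  0.05  1.95  0.27  0.69 -0.55]
N 23 t [-0.45 -0.87 -0.03] a [ 0.17  0.14 -0.57] | total dt/20 [-18.88  -8.6   -0.43] rv/6 [  3.89   3.29 -13.16]
N 24 t [-0.89  0.38  0.19] a [ 0.14 -0.17  0.67] | total dt/20 [-18.88  -8.6   -0.43] rv/6 [ 3.44 -4.06 16.18]
```

Run:
```python
from sim import *
p0,R0,_=cur()
print('tip heights via half=5, under=-36')
sim(p0,R0,[[-.45,-.87,-.03,.17,.14,-.57]]*23,half=11,under=-36)
```

```text
tip heights via half=5, under=-36
0 tcp [575. -18. 166.] ends x 546.0 570.0 y -31.0 -7.0 z 192.0 204.0 tote zmin 144.0 tcp tote [-16. -16. 108.]
2 tcp [546. -40. 152.] ends x 518.0 544.0 y -56.0 -29.0 z 179.0 190.0 tote zmin 145.0 tcp tote [-49. -37. 110.]
4 tcp [520. -66. 140.] ends x 492.0 520.0 y -84.0 -55.0 z 167.0 178.0 tote zmin 146.0 tcp tote [-79. -62. 112.]
6 tcp [496. -96. 129.] ends x 469.0 499.0 y -115.0 -84.0 z 158.0 168.0 tote zmin 147.0 tcp tote [-106.  -90.  114.]
8 tcp [ 476. -129.  120.] ends x 450.0 481.0 y -148.0 -116.0 z 150.0 159.0 tote zmin 148.0 tcp tote [-129. -122.  116.]
10 tcp [ 460. -164.  113.] ends x 435.0 467.0 y -183.0 -151.0 z 143.0 152.0 tote zmin 150.0 tcp tote [-149. -156.  118.]
12 tcp [ 448. -200.  107.] ends x 425.0 456.0 y -220.0 -188.0 z 139.0 146.0 tote zmin 150.0 tcp tote [-164. -192.  120.]
14 tcp [ 440. -239.  103.] ends x 419.0 450.0 y -258.0 -226.0 z 136.0 142.0 tote zmin 150.0 tcp tote [-174. -230.  121.]
16 tcp [ 437. -278.  101.] ends x 417.0 448.0 y -296.0 -264.0 z 134.0 139.0 tote zmin 150.0 tcp tote [-180. -268.  121.]
18 tcp [ 438. -317.   99.] ends x 421.0 450.0 y -334.0 -303.0 z 134.0 137.0 tote zmin 148.0 tcp tote [-182. -308.  121.]
20 tcp [ 444. -355.   99.] ends x 429.0 456.0 y -371.0 -342.0 z 135.0 136.0 tote zmin 145.0 tcp tote [-178. -347.  119.]
22 tcp [ 454. -393.  100.] ends x 442.0 467.0 y -406.0 -380.0 z 136.0 136.0 tote zmin 141.0 tcp tote [-170. -385.  116.]
```

Clear path. I'll go to the bracket at (454,-394).

Emit:
{"op": "send_rows", "data": {
  "targets": [
    {"tx": -0.45,"ty": -0.87,"tz": -0.03,"ax": 0.17,"ay": 0.14,"az": -0.57,"claw": 0},
    {"tx": -0.45,"ty": -0.87,"tz": -0.03,"ax": 0.17,"ay": 0.14,"az": -0.57,"claw": 0},
    {"tx": -0.45,"ty": -0.87,"tz": -0.03,"ax": 0.17,"ay": 0.14,"az": -0.57,"claw": 0},
    {"tx": -0.45,"ty": -0.87,"tz": -0.03,"ax": 0.17,"ay": 0.14,"az": -0.57,"claw": 0},
    {"tx": -0.45,"ty": -0.87,"tz": -0.03,"ax": 0.17,"ay": 0.14,"az": -0.57,"claw": 0},
    {"tx": -0.45,"ty": -0.87,"tz": -0.03,"ax": 0.17,"ay": 0.14,"az": -0.57,"claw": 0},
    {"tx": -0.45,"ty": -0.87,"tz": -0.03,"ax": 0.17,"ay": 0.14,"az": -0.57,"claw": 0},
    {"tx": -0.45,"ty": -0.87,"tz": -0.03,"ax": 0.17,"ay": 0.14,"az": -0.57,"claw": 0}
  ]
}}

```text
time: 26.4
ee_pos: [485.6, -112.5, 123.2]
orientation: [0.48, 0.861, 0.12, 0.115]
contact_force: [0.9, 0.2, 0.2]
opening: 42.8
```

Emit:
{"op": "send_rows", "data": {
  "targets": [
    {"tx": -0.45,"ty": -0.87,"tz": -0.03,"ax": 0.17,"ay": 0.14,"az": -0.57,"claw": 0},
    {"tx": -0.45,"ty": -0.87,"tz": -0.03,"ax": 0.17,"ay": 0.14,"az": -0.57,"claw": 0},
    {"tx": -0.45,"ty": -0.87,"tz": -0.03,"ax": 0.17,"ay": 0.14,"az": -0.57,"claw": 0},
    {"tx": -0.45,"ty": -0.87,"tz": -0.03,"ax": 0.17,"ay": 0.14,"az": -0.57,"claw": 0},
    {"tx": -0.45,"ty": -0.87,"tz": -0.03,"ax": 0.17,"ay": 0.14,"az": -0.57,"claw": 0},
    {"tx": -0.45,"ty": -0.87,"tz": -0.03,"ax": 0.17,"ay": 0.14,"az": -0.57,"claw": 0},
    {"tx": -0.45,"ty": -0.87,"tz": -0.03,"ax": 0.17,"ay": 0.14,"az": -0.57,"claw": 0},
    {"tx": -0.45,"ty": -0.87,"tz": -0.03,"ax": 0.17,"ay": 0.14,"az": -0.57,"claw": 0}
  ]
}}

```text
time: 27.2
ee_pos: [438.0, -258.8, 100.9]
orientation: [0.263, 0.962, 0.056, 0.056]
contact_force: [0.4, 0.3, 0.4]
opening: 42.4
```

Run:
```python
from sim import *
where()
p0,R0,o=cur();print(p0)
s=plan([454,-393,70],down(83.7))
```

```text
tote coords of tcp [-178.2 -249.8  120.6] t 27.2 op 42.4 F [0.4 0.3 0.4] q [-0.88  0.23  1.83  0.18  1.06 -2.  ]
[ 438.01740771 -258.849991    100.94592269]
N 7 t [-0.43 -0.88  0.18] a [ 0.16  0.15 -0.58] | total dt/20 [-3.99 -5.55  1.11] rv/6 [ 1.14  1.02 -4.03]
```

Emit:
{"op": "send_rows", "data": {
  "targets": [
    {"tx": -0.43,"ty": -0.88,"tz": 0.18,"ax": 0.16,"ay": 0.15,"az": -0.58,"claw": 0},
    {"tx": -0.43,"ty": -0.88,"tz": 0.18,"ax": 0.16,"ay": 0.15,"az": -0.58,"claw": 0},
    {"tx": -0.43,"ty": -0.88,"tz": 0.18,"ax": 0.16,"ay": 0.15,"az": -0.58,"claw": 0},
    {"tx": -0.43,"ty": -0.88,"tz": 0.18,"ax": 0.16,"ay": 0.15,"az": -0.58,"claw": 0},
    {"tx": -0.43,"ty": -0.88,"tz": 0.18,"ax": 0.16,"ay": 0.15,"az": -0.58,"claw": 0},
    {"tx": -0.43,"ty": -0.88,"tz": 0.18,"ax": 0.16,"ay": 0.15,"az": -0.58,"claw": 0},
    {"tx": -0.43,"ty": -0.88,"tz": 0.18,"ax": 0.16,"ay": 0.15,"az": -0.58,"claw": 0},
    {"tx": 0,"ty": 0,"tz": 0,"ax": 0,"ay": 0,"az": 0,"claw": 0}
  ]
}}

```text
time: 28.0
ee_pos: [455.3, -393.6, 68.7]
orientation: [0.054, 0.999, 0.001, -0.001]
contact_force: [0.9, 0.6, 0.2]
opening: 42.8
```

Run:
```python
from ov import *
err([454,-394,-26],down(83.7))
t,d=camera('top');ov('top',t,205,120,325,220,6.5,'pics/t17.png',wy=89,oy=-107)
crop(t,330,180,400,240,9,'pics/t17b.png')
s,d=camera('scene');crop(s,110,220,220,330,6,'pics/s17.png')
print(proj('scene',[454,-394,0]),proj('top',cur()[0]))
```

```text
t 28.0 pos [ 455.3 -393.6   68.7] tool-frame d [ 1.1 -0.7 94.7] rot [ 0.1 -0.1  0.1] op 42.8 F [0.9 0.6 0.2] q [-0.9   0.46  1.56 -0.    1.12 -2.36]
[[180.26086485 306.39938807]] [[366.77298026 208.88781673]]
```

View pics/t17.png

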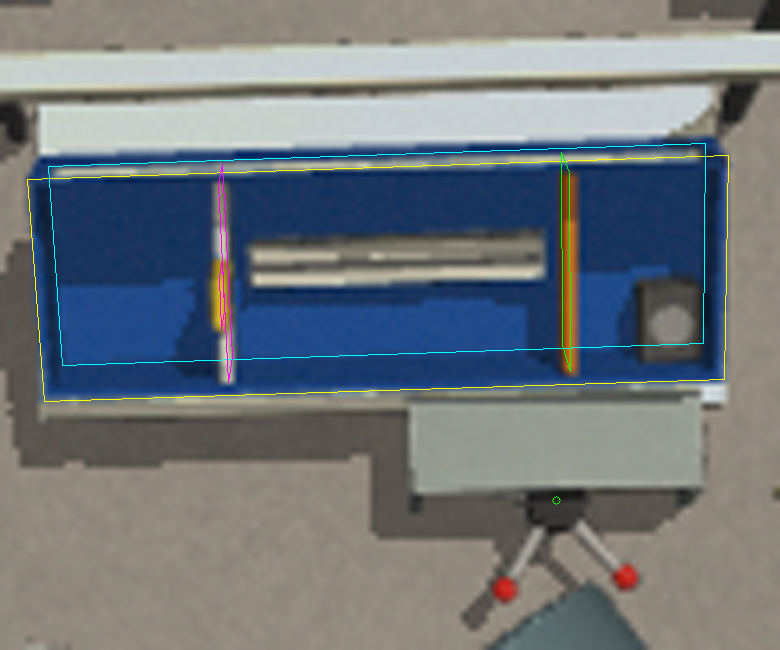

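View pics/t17b.png

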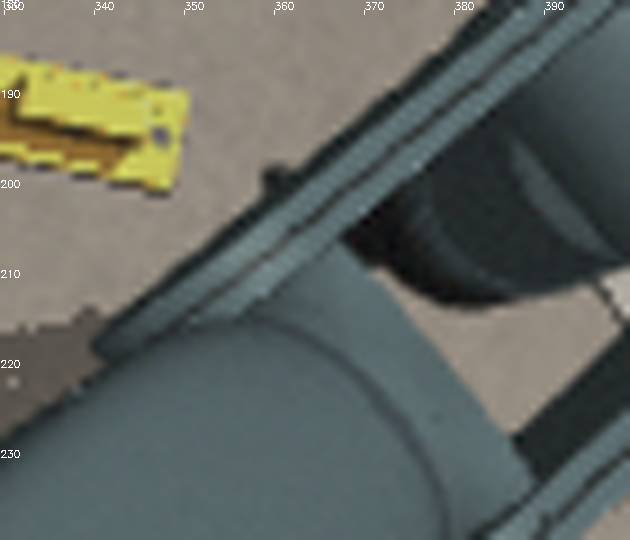

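View pics/s17.png

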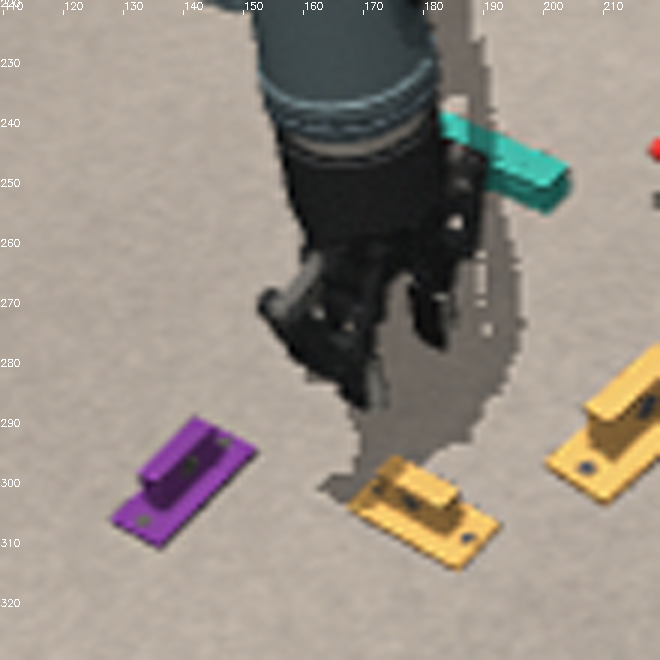

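The rail lies between the dividers as intended. The gripper is over the small brass bracket (scene crop (425,515)), so I descend onto its web.

Emit:
{"op": "send_rows", "data": {
  "targets": [
    {"tx": 0.05,"ty": -0.03,"tz": 0.8,"ax": 0,"ay": 0,"az": 0,"claw": 0},
    {"tx": 0,"ty": 0,"tz": 0.9,"ax": 0,"ay": 0,"az": 0,"claw": 0},
    {"tx": 0,"ty": 0,"tz": 0.9,"ax": 0,"ay": 0,"az": 0,"claw": 0},
    {"tx": 0,"ty": 0,"tz": 0.9,"ax": 0,"ay": 0,"az": 0,"claw": 0},
    {"tx": 0,"ty": 0,"tz": 0.6,"ax": 0,"ay": 0,"az": 0,"claw": 0},
    {"tx": 0,"ty": 0,"tz": 0.4,"ax": 0,"ay": 0,"az": 0,"claw": 0},
    {"tx": 0,"ty": 0,"tz": 0,"ax": 0,"ay": 0,"az": 0,"claw": 0}
  ]
}}

```text
time: 28.8
ee_pos: [452.9, -391.1, -22.3]
orientation: [0.054, 0.999, 0.003, -0.002]
contact_force: [-0.3, 0.2, 0.3]
opening: 42.7
```

Run:
```python
from ov import *
err([454,-394,-26],down(83.7))
s,d=camera('scene');crop(s,140,260,220,330,8,'pics/s18.png')
```

```text
t 28.8 pos [ 452.9 -391.1  -22.3] tool-frame d [-1.4 -2.8  3.7] rot [ 0.3 -0.2  0.1] op 42.7 F [-0.3  0.2  0.3] q [-0.9   0.56  1.65  0.    0.94 -2.36]
```

View pics/s18.png

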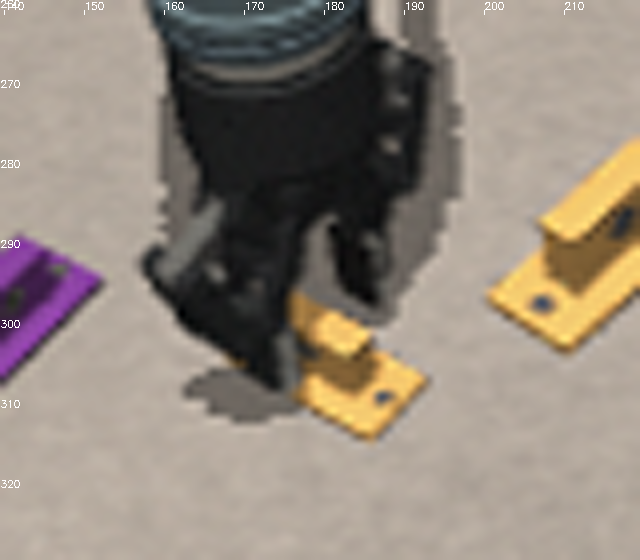

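Emit:
{"op": "send_rows", "data": {
  "targets": [
    {"tx": -0.05,"ty": -0.12,"tz": 0.12,"ax": 0,"ay": 0,"az": 0,"claw": -0.2},
    {"tx": 0,"ty": 0,"tz": 0,"ax": 0,"ay": 0,"az": 0,"claw": -0.5},
    {"tx": 0,"ty": 0,"tz": 0,"ax": 0,"ay": 0,"az": 0,"claw": -1},
    {"tx": 0,"ty": 0,"tz": 0,"ax": 0,"ay": 0,"az": 0,"claw": -1},
    {"tx": 0,"ty": 0,"tz": 0,"ax": 0,"ay": 0,"az": 0,"claw": -1},
    {"tx": 0,"ty": 0,"tz": 0,"ax": 0,"ay": 0,"az": 0,"claw": -1}
  ],
  "grip_force": 60
}}

```text
time: 29.45
ee_pos: [454.7, -394.9, -23.3]
orientation: [0.054, 0.999, 0.001, -0.001]
contact_force: [0.2, 1.1, 5.4]
opening: 12.2
```

Run:
```python
from ov import *
err([454,-394,-26],down(83.7))
```

```text
t 29.45 pos [ 454.7 -394.9  -23.3] tool-frame d [0.8 0.8 2.7] rot [ 0.2 -0.1  0.1] op 12.2 F [0.2 1.1 5.4] q [-0.9   0.57  1.64  0.    0.93 -2.36]
```

Emit:
{"op": "send_rows", "data": {
  "targets": [
    {"tx": 0,"ty": 0,"tz": -0.3,"ax": 0,"ay": 0,"az": 0,"claw": -1},
    {"tx": 0,"ty": 0,"tz": -0.9,"ax": 0,"ay": 0,"az": 0,"claw": -1},
    {"tx": 0,"ty": 0,"tz": -0.95,"ax": 0,"ay": 0,"az": 0.5,"claw": -1},
    {"tx": 0,"ty": 0,"tz": -0.95,"ax": 0,"ay": 0,"az": 1,"claw": -1},
    {"tx": 0,"ty": 0,"tz": -0.95,"ax": 0,"ay": 0,"az": 1,"claw": -1},
    {"tx": 0,"ty": 0,"tz": -0.95,"ax": 0,"ay": 0,"az": 1,"claw": -1},
    {"tx": 0,"ty": 0,"tz": -0.95,"ax": 0,"ay": 0,"az": 1,"claw": -1},
    {"tx": 0,"ty": 0,"tz": -0.5,"ax": 0,"ay": 0,"az": 1,"claw": -1}
  ]
}}

```text
time: 30.25
ee_pos: [454.7, -395.1, 106.5]
orientation: [0.338, 0.941, 0.001, -0.001]
contact_force: [-0.3, 0.2, -1.8]
opening: 12.5
```

Run:
```python
from sim import *
where()
p0,R0,o=cur()
s=plan([500,135,170],down(3.04))
s2=plan(tote(0,144,110),LAY,s)
s,d=camera('scene');crop(s,120,200,220,310,6,'pics/s19.png')
```

```text
tote coords of tcp [-167.3 -386.8  121.1] t 30.25 op 12.5 F [-0.3  0.2 -1.8] q [-0.9   0.42  1.52  0.    1.2  -1.78]
N 28 t [ 0.82  0.53 -0.11] a [ 0.   -0.    0.28] | total dt/20 [15.11 21.91 -3.1 ] rv/6 [ 0.   -0.03  7.92]
N 5 t [0.04 0.8  0.1 ] a [-0.93 -0.    0.  ] | total dt/20 [ 0.19  3.98 -0.26] rv/6 [-4.67 -0.    0.  ]
```

View pics/s19.png

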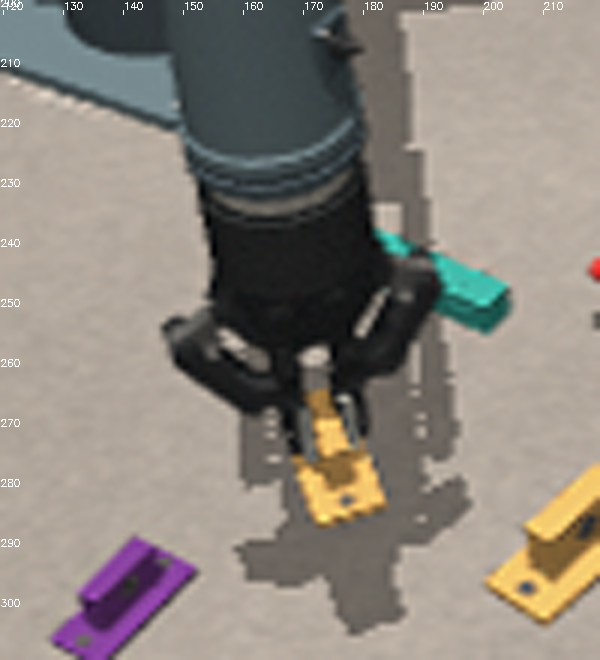

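Run:
```python
from sim import *
p0,R0,o=cur()
sim(p0,R0,[[.82,.53,-.11,0,0,.28]]*28,half=38,under=-24)
```

```text
0 tcp [ 449. -377.  110.] ends x 413.0 486.0 y -411.0 -343.0 z 134.0 134.0 tote zmin 131.0 tcp tote [-170. -368.  126.]
2 tcp [ 439. -339.  114.] ends x 404.0 475.0 y -375.0 -304.0 z 138.0 138.0 tote zmin 139.0 tcp tote [-175. -330.  134.]
4 tcp [ 432. -301.  119.] ends x 397.0 466.0 y -337.0 -265.0 z 143.0 143.0 tote zmin 146.0 tcp tote [-178. -292.  141.]
6 tcp [ 426. -262.  123.] ends x 393.0 459.0 y -300.0 -225.0 z 147.0 147.0 tote zmin 152.0 tcp tote [-178. -253.  146.]
8 tcp [ 423. -224.  128.] ends x 391.0 454.0 y -262.0 -186.0 z 152.0 152.0 tote zmin 157.0 tcp tote [-177. -214.  151.]
10 tcp [ 422. -185.  132.] ends x 392.0 452.0 y -223.0 -146.0 z 156.0 156.0 tote zmin 162.0 tcp tote [-174. -175.  154.]
12 tcp [ 423. -145.  137.] ends x 395.0 452.0 y -185.0 -106.0 z 161.0 161.0 tote zmin 165.0 tcp tote [-169. -136.  156.]
14 tcp [ 427. -107.  141.] ends x 400.0 454.0 y -146.0 -67.0 z 165.0 165.0 tote zmin 167.0 tcp tote [-162.  -97.  158.]
16 tcp [433. -68. 146.] ends x 407.0 458.0 y -108.0 -28.0 z 170.0 170.0 tote zmin 168.0 tcp tote [-153.  -59.  158.]
18 tcp [441. -30. 150.] ends x 417.0 464.0 y -70.0 10.0 z 174.0 174.0 tote zmin 168.0 tcp tote [-142.  -21.  157.]
20 tcp [451.   8. 154.] ends x 430.0 473.0 y -32.0 48.0 z 178.0 179.0 tote zmin 167.0 tcp tote [-129.   16.  155.]
22 tcp [464.  45. 159.] ends x 444.0 483.0 y 5.0 84.0 z 183.0 183.0 tote zmin 165.0 tcp tote [-114.   52.  152.]
24 tcp [478.  81. 163.] ends x 461.0 496.0 y 42.0 120.0 z 187.0 187.0 tote zmin 162.0 tcp tote [-97.  87. 148.]
26 tcp [495. 116. 168.] ends x 480.0 510.0 y 77.0 155.0 z 192.0 192.0 tote zmin 159.0 tcp tote [-79. 122. 144.]
27 tcp [504. 133. 170.] ends x 490.0 518.0 y 95.0 172.0 z 194.0 194.0 tote zmin 156.0 tcp tote [-69. 138. 141.]
```

Clear.

Emit:
{"op": "send_rows", "data": {
  "targets": [
    {"tx": 0.82,"ty": 0.53,"tz": -0.11,"ax": 0,"ay": 0,"az": 0.28,"claw": -1},
    {"tx": 0.82,"ty": 0.53,"tz": -0.11,"ax": 0,"ay": 0,"az": 0.28,"claw": -1},
    {"tx": 0.82,"ty": 0.53,"tz": -0.11,"ax": 0,"ay": 0,"az": 0.28,"claw": -1},
    {"tx": 0.82,"ty": 0.53,"tz": -0.11,"ax": 0,"ay": 0,"az": 0.28,"claw": -1},
    {"tx": 0.82,"ty": 0.53,"tz": -0.11,"ax": 0,"ay": 0,"az": 0.28,"claw": -1},
    {"tx": 0.82,"ty": 0.53,"tz": -0.11,"ax": 0,"ay": 0,"az": 0.28,"claw": -1},
    {"tx": 0.82,"ty": 0.53,"tz": -0.11,"ax": 0,"ay": 0,"az": 0.28,"claw": -1},
    {"tx": 0.82,"ty": 0.53,"tz": -0.11,"ax": 0,"ay": 0,"az": 0.28,"claw": -1}
  ]
}}

```text
time: 31.1
ee_pos: [421.3, -241.3, 122.6]
orientation: [0.443, 0.896, 0.002, -0.003]
contact_force: [-0.5, -0.4, -1.7]
opening: 12.4
```

Emit:
{"op": "send_rows", "data": {
  "targets": [
    {"tx": 0.82,"ty": 0.53,"tz": -0.11,"ax": 0,"ay": 0,"az": 0.28,"claw": -1},
    {"tx": 0.82,"ty": 0.53,"tz": -0.11,"ax": 0,"ay": 0,"az": 0.28,"claw": -1},
    {"tx": 0.82,"ty": 0.53,"tz": -0.11,"ax": 0,"ay": 0,"az": 0.28,"claw": -1},
    {"tx": 0.82,"ty": 0.53,"tz": -0.11,"ax": 0,"ay": 0,"az": 0.28,"claw": -1},
    {"tx": 0.82,"ty": 0.53,"tz": -0.11,"ax": 0,"ay": 0,"az": 0.28,"claw": -1},
    {"tx": 0.82,"ty": 0.53,"tz": -0.11,"ax": 0,"ay": 0,"az": 0.28,"claw": -1},
    {"tx": 0.82,"ty": 0.53,"tz": -0.11,"ax": 0,"ay": 0,"az": 0.28,"claw": -1},
    {"tx": 0.82,"ty": 0.53,"tz": -0.11,"ax": 0,"ay": 0,"az": 0.28,"claw": -1}
  ]
}}

```text
time: 31.9
ee_pos: [425.2, -85.7, 140.9]
orientation: [0.545, 0.838, 0.001, -0.003]
contact_force: [-0.3, -0.3, -0.9]
opening: 12.4
```

Emit:
{"op": "send_rows", "data": {
  "targets": [
    {"tx": 0.82,"ty": 0.53,"tz": -0.11,"ax": 0,"ay": 0,"az": 0.28,"claw": -1},
    {"tx": 0.82,"ty": 0.53,"tz": -0.11,"ax": 0,"ay": 0,"az": 0.28,"claw": -1},
    {"tx": 0.82,"ty": 0.53,"tz": -0.11,"ax": 0,"ay": 0,"az": 0.28,"claw": -1},
    {"tx": 0.82,"ty": 0.53,"tz": -0.11,"ax": 0,"ay": 0,"az": 0.28,"claw": -1},
    {"tx": 0.82,"ty": 0.53,"tz": -0.11,"ax": 0,"ay": 0,"az": 0.28,"claw": -1},
    {"tx": 0.82,"ty": 0.53,"tz": -0.11,"ax": 0,"ay": 0,"az": 0.28,"claw": -1},
    {"tx": 0.82,"ty": 0.53,"tz": -0.11,"ax": 0,"ay": 0,"az": 0.28,"claw": -1},
    {"tx": 0.82,"ty": 0.53,"tz": -0.11,"ax": 0,"ay": 0,"az": 0.28,"claw": -1}
  ]
}}

```text
time: 32.7
ee_pos: [465.3, 64.7, 158.9]
orientation: [0.639, 0.769, 0.0, -0.003]
contact_force: [0.0, 0.5, -1.3]
opening: 12.5
```

Run:
```python
from sim import *
where()
p0,R0,o=cur();print(p0)
s2=plan([500,140,170],down(3.04))
s2=plan(tote(0,144,115),LAY,s2)
```

```text
tote coords of tcp [-111.8   71.8  151. ] t 32.7 op 12.5 F [ 0.   0.5 -1.3] q [-0.1   0.14  1.77  0.    1.24 -0.29]
[465.32166405  64.65031017 158.94497777]
N 5 t [ 0.7   0.44 -0.11] a [-0.01 -0.01  0.25] | total dt/20 [ 3.39  2.39 -0.54] rv/6 [-0.03 -0.04  1.25]
N 5 t [-0.01  0.78  0.06] a [-0.93 -0.    0.  ] | total dt/20 [-0.06  3.85 -0.48] rv/6 [-4.67 -0.    0.  ]
```

Emit:
{"op": "send_rows", "data": {
  "targets": [
    {"tx": 0.7,"ty": 0.44,"tz": -0.11,"ax": 0,"ay": 0,"az": 0.25,"claw": -1},
    {"tx": 0.7,"ty": 0.44,"tz": -0.11,"ax": 0,"ay": 0,"az": 0.25,"claw": -1},
    {"tx": 0.7,"ty": 0.44,"tz": -0.11,"ax": 0,"ay": 0,"az": 0.25,"claw": -1},
    {"tx": 0.7,"ty": 0.44,"tz": -0.11,"ax": 0,"ay": 0,"az": 0.25,"claw": -1},
    {"tx": 0.7,"ty": 0.44,"tz": -0.11,"ax": 0,"ay": 0,"az": 0.25,"claw": -1},
    {"tx": 0,"ty": 0,"tz": 0,"ax": 0,"ay": 0,"az": 0,"claw": -1}
  ]
}}

```text
time: 33.3
ee_pos: [500.7, 140.2, 170.3]
orientation: [0.687, 0.726, 0.001, -0.003]
contact_force: [-0.3, 0.8, -1.1]
opening: 12.3
```

Emit:
{"op": "send_rows", "data": {
  "targets": [
    {"tx": 0,"ty": 0.78,"tz": 0.06,"ax": -0.93,"ay": 0,"az": 0,"claw": -1},
    {"tx": 0,"ty": 0.78,"tz": 0.06,"ax": -0.93,"ay": 0,"az": 0,"claw": -1},
    {"tx": 0,"ty": 0.78,"tz": 0.06,"ax": -0.93,"ay": 0,"az": 0,"claw": -1},
    {"tx": 0,"ty": 0.78,"tz": 0.06,"ax": -0.93,"ay": 0,"az": 0,"claw": -1},
    {"tx": 0,"ty": 0.78,"tz": 0.06,"ax": -0.93,"ay": 0,"az": 0,"claw": -1},
    {"tx": 0,"ty": 0,"tz": 0,"ax": 0,"ay": 0,"az": 0,"claw": -1},
    {"tx": 0,"ty": 0,"tz": 0,"ax": 0,"ay": 0,"az": 0,"claw": -1}
  ]
}}

```text
time: 34.0
ee_pos: [576.0, 142.3, 179.0]
orientation: [0.669, 0.704, 0.174, 0.163]
contact_force: [0.1, -0.1, -1.8]
opening: 12.5
```

Run:
```python
from ov import *
where();err(tote(0,144,-12),LAY)
t,d=camera('top');ov('top',t,205,120,325,220,6.5,'pics/t20.png',wy=89,oy=-107)
s,d=camera('scene');crop(s,225,120,345,240,5,'pics/s20.png')
```

```text
tote coords of tcp [ -1.1 143.5 114.9] t 34.0 op 12.5 F [ 0.1 -0.1 -1.8] q [ 0.05  0.07  1.92  0.    0.67 -0.  ]
t 34.0 pos [576.  142.3 179. ] tool-frame d [  0.2   2.1 126.9] rot [-0.4 -0.2 -0.1] op 12.5 F [ 0.1 -0.1 -1.8] q [ 0.05  0.07  1.92  0.    0.67 -0.  ]
```

View pics/t20.png

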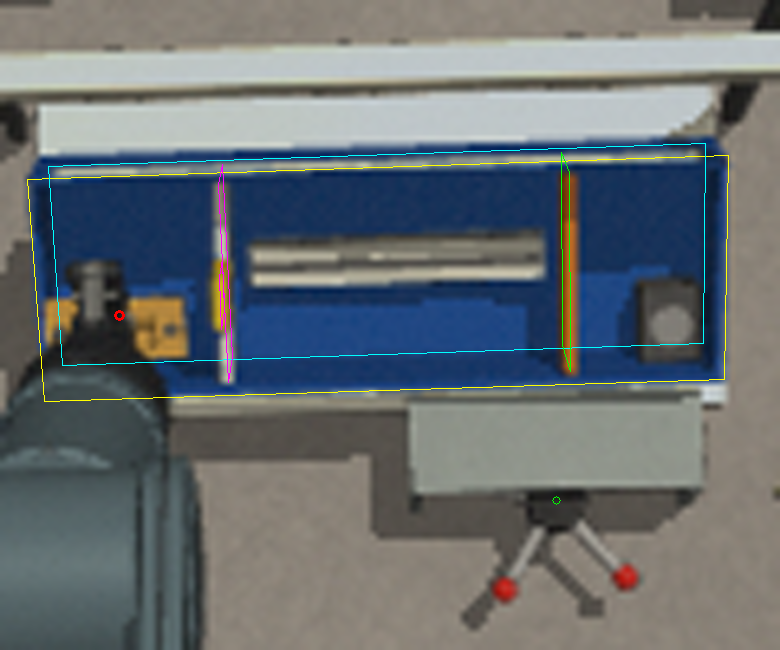

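View pics/s20.png

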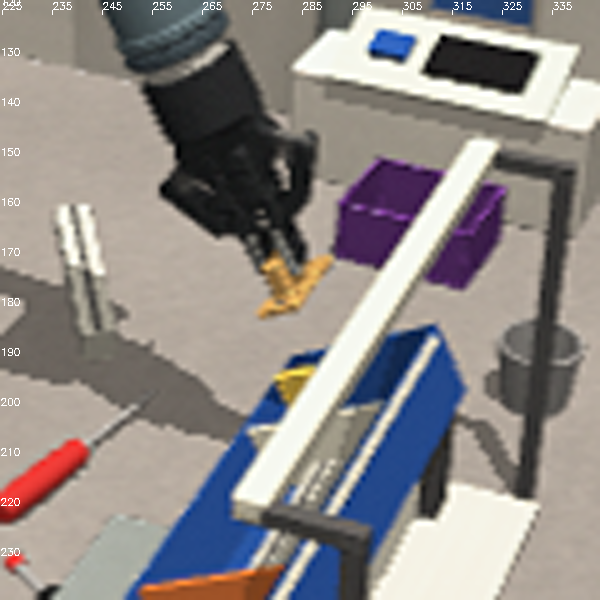

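Run:
```python
from pl import *
from scipy.optimize import brentq
def yat(a,x,z):
    u=205+a/6.5-.5
    return brentq(lambda y:proj('top',tote(x,y,z))[0][0]-u,-250,250)
for a in (46,188): print(yat(a,0,145))
```

```text
180.16422120194977
104.12505633338003
```

Emit:
{"op": "send_rows", "data": {
  "targets": [
    {"tx": 0,"ty": 0.1,"tz": 0.6,"ax": -0.05,"ay": 0,"az": 0,"claw": -1},
    {"tx": 0,"ty": 0,"tz": 0.9,"ax": 0,"ay": 0,"az": 0,"claw": -1},
    {"tx": 0,"ty": 0,"tz": 0.9,"ax": 0,"ay": 0,"az": 0,"claw": -1},
    {"tx": 0,"ty": 0,"tz": 0.6,"ax": 0,"ay": 0,"az": 0,"claw": -1},
    {"tx": 0,"ty": 0,"tz": 0,"ax": 0,"ay": 0,"az": 0,"claw": -1}
  ]
}}

```text
time: 34.6
ee_pos: [607.0, 144.3, 125.7]
orientation: [0.669, 0.703, 0.176, 0.164]
contact_force: [-0.8, 0.6, -1.9]
opening: 12.6
```

Run:
```python
from ov import *
where()
t,d=camera('top');crop(t,205,120,325,220,6.5,'pics/t21.png')
```

```text
tote coords of tcp [  1.3 143.8  53.2] t 34.6 op 12.6 F [-0.8  0.6 -1.9] q [ 0.05  0.18  1.94  0.01  0.54 -0.  ]
```

View pics/t21.png

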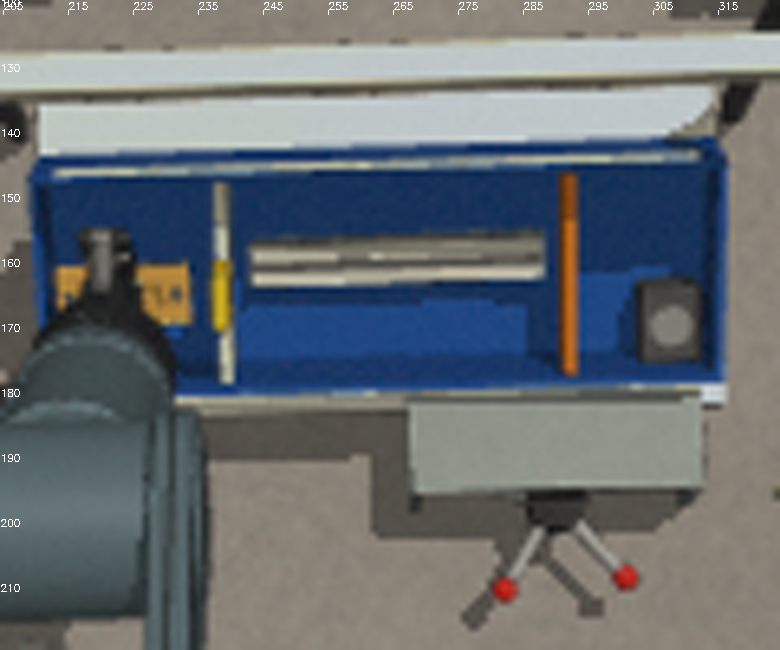

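Bracket centre y≈142, well inside the left compartment. I lower it on.

Emit:
{"op": "send_rows", "data": {
  "targets": [
    {"tx": 0,"ty": -0.05,"tz": 0.6,"ax": 0,"ay": 0,"az": 0,"claw": -1},
    {"tx": 0,"ty": 0,"tz": 0.7,"ax": 0,"ay": 0,"az": 0,"claw": -1},
    {"tx": 0,"ty": 0,"tz": 0.7,"ax": 0,"ay": 0,"az": 0,"claw": -1},
    {"tx": 0,"ty": 0,"tz": 0.6,"ax": 0,"ay": 0,"az": 0,"claw": -1},
    {"tx": 0,"ty": 0,"tz": 0.4,"ax": 0,"ay": 0,"az": 0,"claw": -1},
    {"tx": 0,"ty": 0,"tz": 0.2,"ax": 0,"ay": 0,"az": 0,"claw": -1},
    {"tx": 0,"ty": 0,"tz": 0,"ax": 0,"ay": 0,"az": 0,"claw": -1}
  ]
}}

```text
time: 35.35
ee_pos: [636.4, 146.3, 69.9]
orientation: [0.668, 0.703, 0.177, 0.165]
contact_force: [0.8, 0.6, -0.9]
opening: 12.5
```

Run:
```python
from ov import *
where()
```

```text
tote coords of tcp [  1.1 144.3  -9.8] t 35.35 op 12.5 F [ 0.8  0.6 -0.9] q [ 0.05  0.31  1.93  0.01  0.41 -0.  ]
```

Emit:
{"op": "send_rows", "data": {
  "targets": [
    {"tx": 0,"ty": 0,"tz": 0.15,"ax": 0,"ay": 0,"az": 0,"claw": -1},
    {"tx": 0,"ty": 0,"tz": 0.08,"ax": 0,"ay": 0,"az": 0,"claw": -1},
    {"tx": 0,"ty": 0,"tz": 0,"ax": 0,"ay": 0,"az": 0,"claw": -1}
  ]
}}

```text
time: 35.65
ee_pos: [638.7, 146.4, 66.9]
orientation: [0.668, 0.703, 0.177, 0.166]
contact_force: [-0.1, -1.0, -0.8]
opening: 12.2
```

Emit:
{"op": "send_rows", "data": {
  "targets": [
    {"tx": 0,"ty": 0,"tz": 0.07,"ax": 0,"ay": 0,"az": 0,"claw": -1},
    {"tx": 0,"ty": 0,"tz": 0,"ax": 0,"ay": 0,"az": 0,"claw": -1}
  ]
}}

```text
time: 35.85
ee_pos: [639.4, 146.5, 65.6]
orientation: [0.668, 0.703, 0.177, 0.166]
contact_force: [-0.5, -0.1, -0.2]
opening: 12.4
```

Run:
```python
from ov import *
where()
```

```text
tote coords of tcp [  1.7 144.3 -15. ] t 35.85 op 12.4 F [-0.5 -0.1 -0.2] q [ 0.05  0.32  1.93  0.01  0.4  -0.  ]
```

Emit:
{"op": "send_rows", "data": {
  "targets": [
    {"tx": 0,"ty": 0,"tz": 0.06,"ax": 0,"ay": 0,"az": 0,"claw": -1},
    {"tx": 0,"ty": 0,"tz": 0,"ax": 0,"ay": 0,"az": 0,"claw": -1}
  ]
}}

```text
time: 36.05
ee_pos: [640.0, 146.5, 64.6]
orientation: [0.668, 0.703, 0.177, 0.166]
contact_force: [-0.4, 0.7, 0.5]
opening: 12.4
```

Run:
```python
from ov import *
where()
```

```text
tote coords of tcp [  1.8 144.3 -16.2] t 36.05 op 12.4 F [-0.4  0.7  0.5] q [ 0.05  0.32  1.93  0.01  0.39 -0.  ]
```

Emit:
{"op": "send_rows", "data": {
  "targets": [
    {"tx": 0,"ty": 0,"tz": 0.06,"ax": 0,"ay": 0,"az": 0,"claw": -1},
    {"tx": 0,"ty": 0,"tz": 0,"ax": 0,"ay": 0,"az": 0,"claw": -1}
  ]
}}

```text
time: 36.25
ee_pos: [640.2, 146.6, 64.5]
orientation: [0.668, 0.703, 0.178, 0.166]
contact_force: [-8.7, -1.2, 10.6]
opening: 12.4
```

Run:
```python
from ov import *
where()
```

```text
tote coords of tcp [  1.9 144.4 -16.4] t 36.25 op 12.4 F [-8.7 -1.2 10.6] q [ 0.05  0.33  1.93  0.01  0.39 -0.  ]
```

On the floor (about 13 N along the normal). I'll ease off 0.6 mm and release slowly.

Emit:
{"op": "send_rows", "data": {
  "targets": [
    {"tx": 0,"ty": 0,"tz": -0.03,"ax": 0,"ay": 0,"az": 0,"claw": -0.66},
    {"tx": 0,"ty": 0,"tz": 0,"ax": 0,"ay": 0,"az": 0,"claw": -0.62},
    {"tx": 0,"ty": 0,"tz": 0,"ax": 0,"ay": 0,"az": 0,"claw": -0.56},
    {"tx": 0,"ty": 0,"tz": 0,"ax": 0,"ay": 0,"az": 0,"claw": -0.5},
    {"tx": 0,"ty": 0,"tz": 0,"ax": 0,"ay": 0,"az": 0,"claw": -0.42},
    {"tx": 0,"ty": 0,"tz": 0,"ax": 0,"ay": 0,"az": 0,"claw": -0.34},
    {"tx": 0,"ty": 0,"tz": 0,"ax": 0,"ay": 0,"az": 0,"claw": -0.26}
  ]
}}

```text
time: 36.95
ee_pos: [640.2, 146.5, 63.8]
orientation: [0.668, 0.703, 0.177, 0.166]
contact_force: [0.8, -0.3, -0.6]
opening: 32.1
```

Run:
```python
from ov import *
where()
t,d=camera('top');crop(t,205,120,325,220,6.5,'pics/t22.png')
```

```text
tote coords of tcp [  1.5 144.3 -17. ] t 36.95 op 32.1 F [ 0.8 -0.3 -0.6] q [ 0.05  0.33  1.93  0.01  0.39 -0.  ]
```

View pics/t22.png

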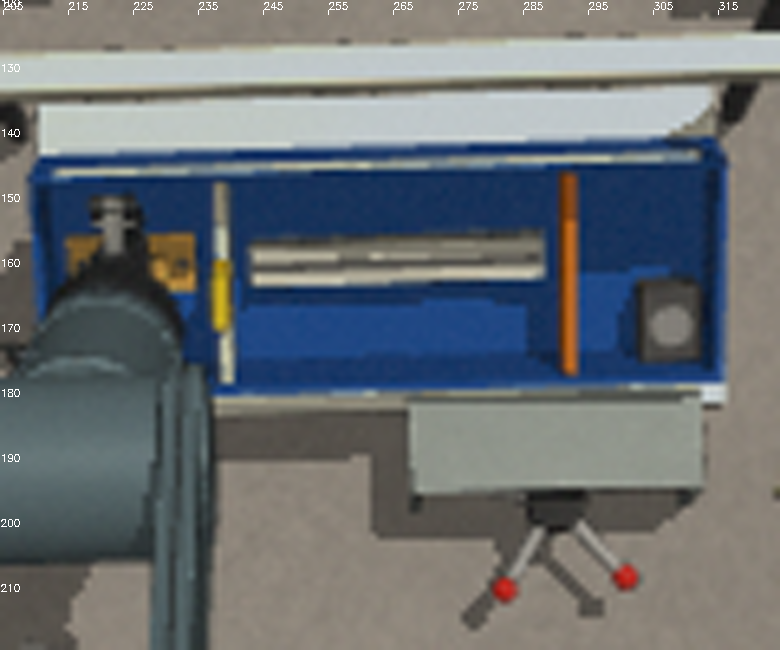

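The bracket stays put. Retreat along the tool axis, then take final pictures.

Emit:
{"op": "send_rows", "data": {
  "targets": [
    {"tx": 0,"ty": 0,"tz": -0.2,"ax": 0,"ay": 0,"az": 0,"claw": -0.2},
    {"tx": 0,"ty": 0,"tz": -0.5,"ax": 0,"ay": 0,"az": 0,"claw": -0.2},
    {"tx": 0,"ty": 0,"tz": -0.9,"ax": 0,"ay": 0,"az": 0,"claw": -0.2},
    {"tx": 0,"ty": 0,"tz": -0.95,"ax": 0,"ay": 0,"az": 0,"claw": -0.2},
    {"tx": 0,"ty": 0,"tz": -0.95,"ax": 0,"ay": 0,"az": 0,"claw": -0.2},
    {"tx": 0,"ty": 0,"tz": -0.95,"ax": 0,"ay": 0,"az": 0,"claw": -0.2},
    {"tx": 0,"ty": 0,"tz": -0.95,"ax": 0,"ay": 0,"az": 0,"claw": -0.2},
    {"tx": 0,"ty": 0,"tz": -0.95,"ax": 0,"ay": 0,"az": 0,"claw": -0.2}
  ]
}}

```text
time: 37.8
ee_pos: [579.7, 143.0, 177.5]
orientation: [0.668, 0.703, 0.178, 0.166]
contact_force: [-0.2, -0.4, 0.3]
opening: 34.1
```

Emit:
{"op": "send_rows", "data": {
  "targets": [
    {"tx": 0,"ty": -0.9,"tz": -0.4,"ax": 0,"ay": 0,"az": 0,"claw": -0.2},
    {"tx": 0,"ty": -0.9,"tz": -0.4,"ax": 0,"ay": 0,"az": 0,"claw": -0.2},
    {"tx": 0,"ty": -0.9,"tz": -0.4,"ax": 0,"ay": 0,"az": 0,"claw": -0.2},
    {"tx": 0,"ty": -0.9,"tz": -0.4,"ax": 0,"ay": 0,"az": 0,"claw": -0.2},
    {"tx": 0,"ty": -0.9,"tz": -0.4,"ax": 0,"ay": 0,"az": 0,"claw": -0.2},
    {"tx": 0,"ty": -0.9,"tz": -0.4,"ax": 0,"ay": 0,"az": 0,"claw": -0.2},
    {"tx": 0,"ty": 0,"tz": 0,"ax": 0,"ay": 0,"az": 0,"claw": -0.2}
  ]
}}

```text
time: 38.5
ee_pos: [460.0, 137.0, 167.3]
orientation: [0.668, 0.703, 0.177, 0.165]
contact_force: [0.9, 0.3, 0.2]
opening: 34.4
```

Run:
```python
from ov import *
where()
t,d=camera('top');ov('top',t,205,120,325,220,6.5,'pics/t23.png',wy=89,oy=-107)
cv2.imwrite('pics/t23f.png',cv2.resize(t[:,:,::-1],(800,600),interpolation=3))
s,d2=camera('scene');crop(s,225,150,345,270,5,'pics/s23.png')
P=cloud('top',d);Q=(P-O)@M
from scipy.optimize import brentq
print('rail',np.median(Q[157:162,246:286].reshape(-1,3),axis=0).round(1),'brk base right',np.median(Q[158:163,230:233].reshape(-1,3),axis=0).round(1))
```

```text
tote coords of tcp [-109.2  144.4  159. ] t 38.5 op 34.4 F [0.9 0.3 0.2] q [ 0.05 -0.15  2.16  0.    0.64 -0.  ]
rail [ 5.7 -8.1 30.4] brk base right [  4.3 120.8  14. ]
```

View pics/t23.png

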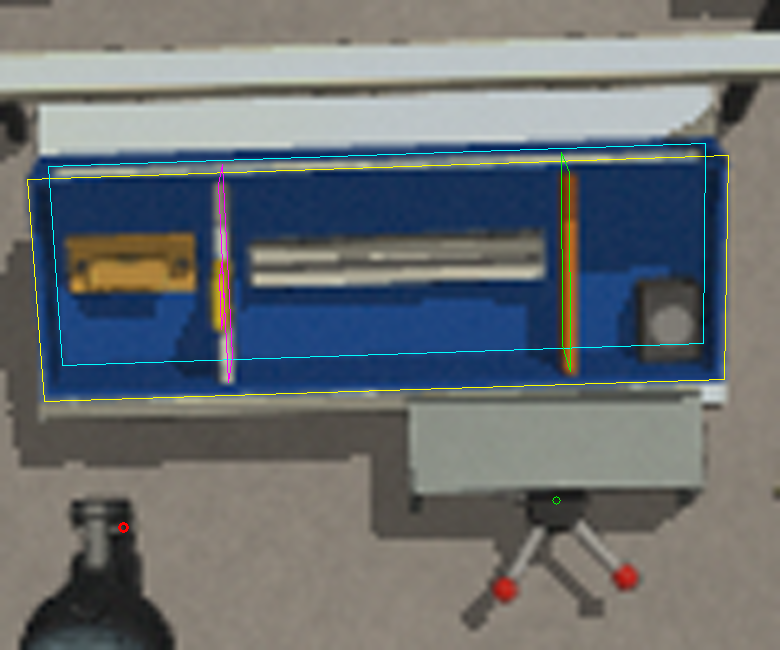

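View pics/t23f.png

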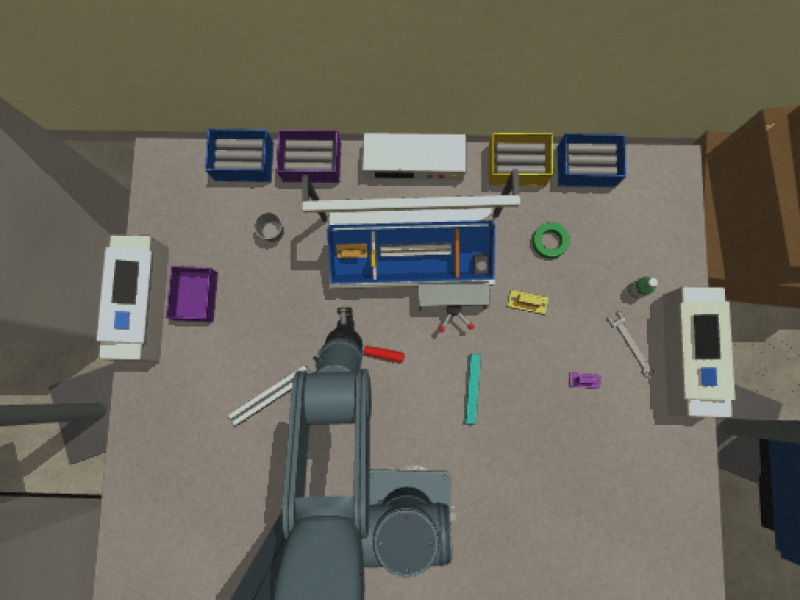

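View pics/s23.png

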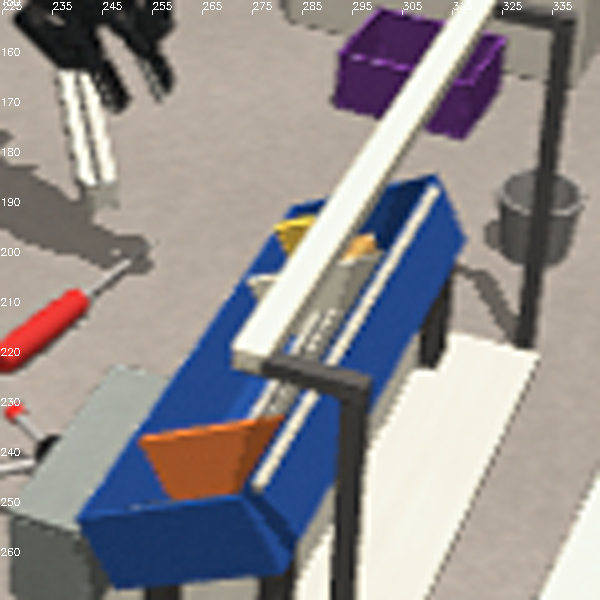

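```bash
python3 -c "
from plant import *
print(finish_job()); print(observe()['time'])"
```

```text
the job is handed in; nothing more can be done
None
the job is handed in; nothing more can be done
```

I set both dividers, laid the bracket and rail in their compartments and handed the job in at about 39 s. No verdict was reported; the figures below are my own readings from the last pictures.

- **Dividers:** I slid the white one by its tab to y ≈ 88.5 mm, so the left compartment is about 98 mm. I turned the star wheel with two spoke pushes, which put the orange one at y ≈ -107 mm, so the middle compartment is about 190 mm.
- **Parts:** The rail lies lengthwise on the floor with its centre near y ≈ -8 mm. Its top reads about 30 mm from the tote's underside, where 29 mm is expected. The bracket lies base down and lengthwise near y ≈ 142 mm. Neither moved when I let go of it, and the arm is clear of everything.
- **Other objects:** The other objects look the same as at the start in the pictures, though I compared them by eye only, and the arm partly hides the screwdriver and the longer rail in the last top view.

**Checks that failed or disagreed:**
- The first grasp of the tab closed on nothing. The reported tool point lies about 35 mm beyond the real fingertips, so I corrected for that in every later move.
- Opening readings were about 1.5 mm below the nominal widths of the rail and the bracket's web.
- The bracket's base top read 14 mm where 11 mm is expected. I put this down to depth noise of about 3 mm, since I had felt the bracket touch the floor before releasing it.

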